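# Lift the valve-ball rack out of the rinse basin with its key and hold it to drip

### The arm

A 6-joint arm with a two-finger parallel gripper is mounted at the origin on a cart in front of the work surface, level with it; the furniture and walls round the work are solid. World frame = base frame: x ahead of the robot, y to its left, z up, the work surface at z = 0. Lengths are in m, angles in degrees, forces in N, time in s.
With the tool pointing down it reaches from about 0.3 to 0.75 m from the base axis. Payload 8.5 kg.
Tool frame: the origin (TCP) lies between the finger pads; the fingertips stand 19 mm ahead of it and the grasp point (between the pads) is the TCP; z points along the fingers, y is the direction in which the jaws open and shut (so a half turn about z gives the same grasp; the last joint's range is limited). The gripper opens to 85 mm and grips with 20 to 120 N. Pads are 22 mm wide; open, the fingers measure 114 mm over their backs; the gripper's body (76 mm by 85 mm) begins 54 mm behind the grasp point. The pads swing forward as they close: fully open they stand 13 mm farther back than shut.
Start: joints at [-83.956, 21.807, 74.336, -0, 83.858, -12.336], TCP at [0.173, -0.522, 0.25] pointing down, gripper open.
Joint ranges: [-178.18, 178.18], [-50.72, 133.34], [12.68, 142.11], [-81.47, 261.47], [9.98, 163.14], [-165.26, 165.26]. Speed limits (degrees/s): [136.94, 136.94, 180, 180, 180, 180].

### API

Orientations are given as a 3x3 rotation matrix whose columns are the frame's x, y, z axes.
In Python, from rig import env gives the robot as it stands.
- The arm moves only by the shell command python3 -m pendant 'ROWS' [OPENING] [FORCE]. ROWS is JSON, a list of rows, each a list of 2 entries, a list of its own where there are three numbers: the shift along the tool's x, y, z scaled (see below), then the turn, a rotation vector about the tool's x, y, z scaled (see below). A call has 1 to 20 rows; each row shifts and turns the commanded pose from where the row before left it, along the tool's axes as they then stand; what a row does not reach is not made up. The controller multiplies each number of a shift by 0.1 m and each number of a turn by pi/2 rad. A row lasts 1/8 s, in which the tool goes at most 62.5 mm and 10.7 degrees, less where a joint would pass 70% of its speed; a pose out of reach is approached as far as the arm can. A call with a number of a shift or a turn outside -1 to 1 is refused whole. A call with a gripper value outside its range is refused whole. OPENING is the gripper command: -1 is shut, 1 is fully open, values between are in proportion, set as the call begins (- or left out, the last holds). The fingers move at their own pace and stop on an object; FORCE is the grip in N (left out, the last holds). Time passes only in rows, so rows that do not move let the fingers close. It gives the time, the measured TCP pose, the force and the opening at its end, in the units of the state.
- env.observe(): the state, without advancing time (a new reading comes with each control period).
- env.get_image(name): name is "scene" or "side" or "wrist"; returns a dict with "image" (400x640x3 uint8, red, green, blue), "K" (3x3 intrinsics, pixels), "R" (3x3) and "t" (3): a world point X has camera coordinates R X + t. Camera axes: x right, y down, z forward; pixel columns grow to the right and rows downward; lengths in m; the calibration is good to about 2 mm. The wrist camera is an equidistant fisheye: a pixel r from the principal point sees the ray r / f radians off the axis. A picture is of the moment at which its call begins. There is no depth.
- env.close_job(): hands the job in, once; it reports no verdict.
The state is a dict: "time_s": time; "q": joint angles; "qvel": joint speeds; "joint_efforts": joint torques, N m; "position": TCP position; "tool_rot": TCP orientation; "ft_force": force on the tool from outside, world axes, zero at the start; "wrist_torque": the same for the moment, N m; "grip_width": finger opening in m.
Only numpy, scipy, OpenCV 4.12 (cv2) and the standard library are available. Lean on these libraries where they do the work, as an engineer would, in place of code of your own. Each camera call takes 0.05 s, during which the arm holds its last target.

### The job

Lift the rack of four loose steel valve balls out of the rinse basin with its lifting key: take the key from its white block by the grey grip, pass its foot through the keyhole in the middle of the rack until the collar sits on the boss, and give it a quarter turn so that the cross pin catches underneath. Carry the rack level, every ball in its seat, over the middle of the aluminium tray, and finish while holding it there, level and still, about 10 cm above the tray to drip: do not put it down or let go. Keep the gripper off the rack and the balls, and leave the basin, the tray, the bottles and the label roll where they stand.

Things in the scene. Friction and masses are not known exactly. Their poses are not given: they have to be found in the camera images.
- lifting_key: lifting key, 166 mm tall, 0.14 kg, upright in key_block at the start, foot 12.5 mm above the table. Origin: end of the foot; z up along the rod. A 10 mm steel rod, foot tapered over 5 mm, with a cross pin, a stop collar 28 mm across (underside 37.5 mm, top 42.5 mm above the foot) and a grey grip (120 to 166 mm above the foot)
- key_grip (a point): centre of the key's grey moulded grip, 143 mm above the foot: 48 mm long in x (parallel to the cross pin), 16 mm thick in y, 46 mm tall. Pinch it across its thickness (y) from above
- key_pin (a point): centre of the key's cross pin, 8 mm above the foot; the pin is 5 mm thick and runs along the key's x, 26 mm from tip to tip
- key_block: white plastic block, 68 x 68 x 50 mm, fixed, with a keyhole from its top down to 7 mm above the table in which the key stands, collar on the block's top, about 1.5 mm of play each side; pull the key straight up at least 45 mm to free it. Origin: centre of the underside; x along the keyhole's slot
- rack: ball rack, 116 (x) x 92 (y) mm, 56 mm tall, 0.2 to 0.3 kg empty, plus four balls; loose, on the basin's floor. Origin: centre of its underside, z up. A white plastic deck (4 mm, top 14 mm up) on two steel wire runners; in its middle, on four standoffs, a round steel boss, 42 mm across, from 32 to 56 mm up, with an upright keyhole right through it. Hung on the key it stays within about 7 degrees of square to it
- eye (a point): on the axis of the rack's keyhole at the boss's lower end, 24 mm below its top, 32 mm above the rack's underside. Bore 12.8 mm, slot 8.5 mm wide, 29 mm long along x (rack axes). Collar on the boss: the pin is 3 mm clear below and free to turn either way; after a quarter turn it seats on lifting in a groove, 12 mm wide, 2.5 mm deep, along y, its centre then at this point
- ball_1_center (a point): centre of a loose polished steel ball, 25 mm across, 64 g, one of four alike; it sits in seat_1 of the rack
- ball_2_center (a point): centre of a loose polished steel ball, 25 mm across, 64 g, one of four alike; it sits in seat_2 of the rack
- ball_3_center (a point): centre of a loose polished steel ball, 25 mm across, 64 g, one of four alike; it sits in seat_3 of the rack
- ball_4_center (a point): centre of a loose polished steel ball, 25 mm across, 64 g, one of four alike; it sits in seat_4 of the rack
- seat_1 (a point): where the centre of ball_1 lies while seated: over a plain 13 mm drain hole in the deck, at x = +36, y = +28 mm in the rack's frame, 25 mm above its underside; the ball sinks only 2 mm into the hole and rolls out if the rack is tipped about 30 degrees or jerked
- seat_2 (a point): where the centre of ball_2 lies while seated: over a plain 13 mm drain hole in the deck, at x = +36, y = -28 mm in the rack's frame, 25 mm above its underside; the ball sinks only 2 mm into the hole and rolls out if the rack is tipped about 30 degrees or jerked
- seat_3 (a point): where the centre of ball_3 lies while seated: over a plain 13 mm drain hole in the deck, at x = -36, y = +28 mm in the rack's frame, 25 mm above its underside; the ball sinks only 2 mm into the hole and rolls out if the rack is tipped about 30 degrees or jerked
- seat_4 (a point): where the centre of ball_4 lies while seated: over a plain 13 mm drain hole in the deck, at x = -36, y = -28 mm in the rack's frame, 25 mm above its underside; the ball sinks only 2 mm into the hole and rolls out if the rack is tipped about 30 degrees or jerked
- basin: open stainless basin, 276 (x) x 173 (y) mm over its flanged rim, 66 mm tall, walls 4 mm, floor 3 mm thick (inside 257 x 154 mm, floor 3 mm above the table), loose, 0.9 kg. Origin: centre of the underside. It stands left or right of the key block; the tray is on the other side
- tray: flat aluminium sheet tray, 296 (x) x 434 (y) mm, rim 24 mm high, floor 2 mm above the table, loose, 0.42 kg; origin: centre of the underside
- bottle_near: bystander: filled bottle with black cap, 77 mm across, 222 mm tall, beyond the key block; origin: centre of the underside
- label_roll: bystander: roll of blank labels lying flat, 82 mm across, 38 mm tall, beyond the key block; origin: centre of the underside
- ball_1: the loose steel ball in seat_1 (for its position see ball_1_center)
- ball_2: the loose steel ball in seat_2 (for its position see ball_2_center)
- ball_3: the loose steel ball in seat_3 (for its position see ball_3_center)
- ball_4: the loose steel ball in seat_4 (for its position see ball_4_center)

How it is judged (in metres and radians):
On the way, in this order (a step that is already met when the one before it is completed fails the run):
1. the key's pin is through the rack's keyhole and turned across it (distance between key_pin and eye below 0.009 m and angle between the x axis of lifting_key and the x axis of rack, either way round above 0.8 rad), for 0.2 s.
2. the rack hangs on the key, level and clear above the basin's rim (all of step 1 and height (world z) of rack above 0.072 m and angle between rack's own z axis and vertical below 0.15 rad), for 0.2 s.
At the end, for the whole second after the job is handed in: Held by the key in the fingers, pin turned at least 45 degrees: rack centre within 60 mm of the tray centre seen from above, underside 60 to 170 mm over the table, tilt under 0.12 rad, under 30 mm/s, each ball within 10 mm of its seat point, rack touching no tray, basin or finger (all of step 1 and horizontal distance between rack and tray below 0.06 m and height (world z) of rack between 0.06 and 0.17 m and angle between rack's own z axis and vertical below 0.12 rad and not (distance between ball_1_center and seat_1 above 0.01 m or distance between ball_2_center and seat_2 above 0.01 m or distance between ball_3_center and seat_3 above 0.01 m or distance between ball_4_center and seat_4 above 0.01 m) and linear speed of rack below 0.03 m/s and contact force between the fingers and lifting_key above 1 N and contact force between rack and the fingers below 0.1 N and contact force between rack and tray below 0.1 N and contact force between rack and basin below 0.1 N); the arm keeps its last pose, push and grip.
It fails at once if a ball leaves its seat (more than 10 mm away) (distance between ball_1_center and seat_1 above 0.01 m or distance between ball_2_center and seat_2 above 0.01 m or distance between ball_3_center and seat_3 above 0.01 m or distance between ball_4_center and seat_4 above 0.01 m).
It fails at once if the rack is tipped by more than 0.3 rad (angle between rack's own z axis and vertical above 0.3 rad).
It fails at once if the gripper or arm touches the rack (contact force between any of the fingers, the arm and rack above 0.5 N).
It fails at once if the gripper or arm touches a ball or arm (contact force between any of the fingers, the arm and ball_1 above 0.3 N or contact force between any of the fingers, the arm and ball_2 above 0.3 N or contact force between any of the fingers, the arm and ball_3 above 0.3 N or contact force between any of the fingers, the arm and ball_4 above 0.3 N).
It fails at once if basin, tray, the near bottle or the label roll is moved by more than 30 mm (distance of any of basin, tray, bottle_near, label_roll from where it was at the start of the episode above 0.03 m).
It also fails if it takes over 69 s, if anything falls off the work surface, if the arm or the gripper's body presses on something with over 40 N, if the wrist force passes 120 N, or if a joint passes its speed limit or range.

## Working session

There is one attempt and no reset: what is moved stays moved. The work goes in short steps, Python scripts to look and compute and a shell command to move; the robot and the scene stay as the last step left them, time stands still between calls to the robot, and variables do not carry over. Pictures are saved under pics/ and viewed, and the job is handed in when it is done.

```bash
ls; mkdir -p pics
python3 - <<'E'
from rig import env
import cv2
s=env.observe();print({k:s[k] for k in('time_s','position','tool_rot','grip_width','ft_force')})
for n in('scene','side','wrist'):
    d=env.get_image(n);cv2.imwrite(f'pics/{n}0.png',d['image'][:,:,::-1]);print(n,d['K'],d['R'],d['t'])
E
```

```text
pics
{'time_s': 0.0, 'position': array([ 0.17338298, -0.5216728 ,  0.24970425]), 'tool_rot': array([[ 9.48984958e-01,  3.15321288e-01, -1.85227567e-04],
       [ 3.15321209e-01, -9.48983852e-01,  1.47780937e-03],
       [ 2.90206785e-04, -1.46082505e-03, -9.99998891e-01]]), 'grip_width': 0.0857060645535823, 'ft_force': array([-0.59288112, -0.12958088,  0.05971026])}
scene [[390.68187082   0.         319.75463316]
 [  0.         390.68187082 197.09495718]
 [  0.           0.           1.        ]] [[-0.69456185 -0.71922381  0.01734804]
 [-0.46285137  0.42825994 -0.77611986]
 [ 0.55077441 -0.54709281 -0.63034674]] [0.41231782 0.37813068 0.99606037]
side [[421.77994588   0.         310.58367073]
 [  0.         421.77994588 206.28890107]
 [  0.           0.           1.        ]] [[ 0.930476   -0.36612834  0.01282372]
 [-0.15890926 -0.43489543 -0.88634858]
 [ 0.33009431  0.82268828 -0.46284094]] [-0.59357763  0.20112472  1.07227815]
wrist [[309.70691629   0.         321.98670908]
 [  0.         309.70691629 195.75195745]
 [  0.           0.           1.        ]] [[ 0.31548731 -0.94892879 -0.00138273]
 [-0.91353576 -0.30411391  0.27012431]
 [-0.25674924 -0.08395762 -0.96282446]] [-0.5500433  -0.03552305  0.37922737]
```

View pics/scene0.png

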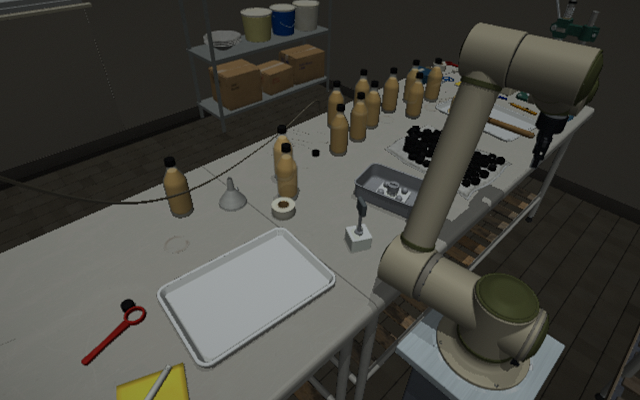

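View pics/side0.png

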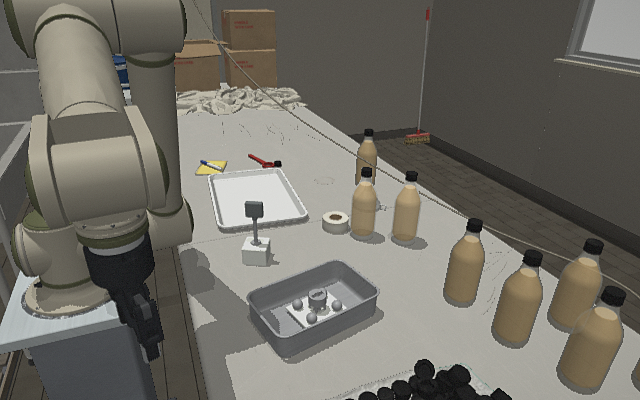

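View pics/wrist0.png

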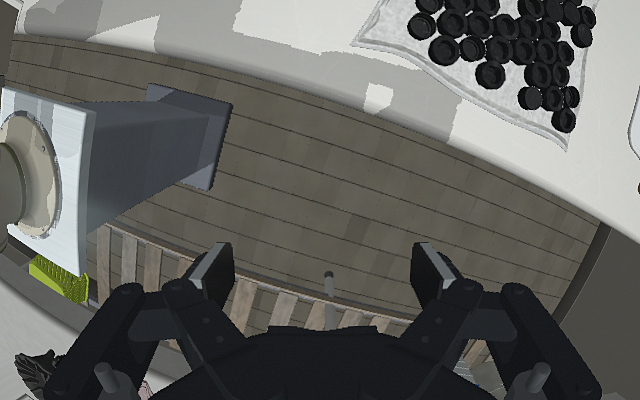

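The scene view shows the block and key at about (358,230) and the basin at (388,190). The side view shows the key at (255,235), the basin at (312,308), the rack boss at (317,296) and the tray at (257,198). Next I'll enlarge crops of these.

```bash
cat > h.py <<'E'
import numpy as np,cv2
from rig import env
def pix2z(d,uv,z):
    K,R,t=d['K'],d['R'],d['t']
    uv=np.atleast_2d(uv).astype(float);out=[]
    for u,v in uv:
        x=np.array([(u-K[0,2])/K[0,0],(v-K[1,2])/K[1,1]])
        if d.get('fish'):
            r=np.hypot(*x); c=np.array([*(x/r*np.sin(r)),np.cos(r)]) if r>1e-9 else np.array([0,0,1.])
        else: c=np.array([*x,1])
        C=-R.T@t; w=R.T@c; out.append(C+w*(z-C[2])/w[2])
    return np.array(out)
def proj(d,P):
    P=np.atleast_2d(P); c=P@d['R'].T+d['t']
    if d.get('fish'):
        r=np.hypot(c[:,0],c[:,1]);th=np.arctan2(r,c[:,2]);x=c[:,:2]*(th/r)[:,None]
    else: x=c[:,:2]/c[:,2:]
    return x*np.array([d['K'][0,0],d['K'][1,1]])+d['K'][:2,2]
def cam(n):
    d=dict(env.get_image(n)); d['fish']=(n=='wrist'); return d
def crop(d,x0,y0,w,h,s,name,pts=None):
    im=np.ascontiguousarray(d['image'][y0:y0+h,x0:x0+w,::-1])
    im=cv2.resize(im,None,fx=s,fy=s,interpolation=cv2.INTER_CUBIC)
    if pts is not None:
        for p in pts: cv2.circle(im,(int((p[0]-x0+.5)*s),int((p[1]-y0+.5)*s)),2,(0,0,255),-1)
    for k in range(0,w,10): cv2.line(im,(k*s,0),(k*s,6 if (x0+k)%50 else 14),(0,255,255),1)
    for k in range(0,h,10): cv2.line(im,(0,k*s),(6 if (y0+k)%50 else 14,k*s),(0,255,255),1)
    cv2.imwrite('pics/'+name,im)
E
python3 - <<'E'
from h import *
d=cam('side'); crop(d,230,190,160,120,5,'c1.png'); crop(d,240,250,150,110,5,'c1b.png')
d=cam('scene'); crop(d,330,150,110,110,5,'c2.png')
E
```

```text
(no output)
```

View pics/c1.png

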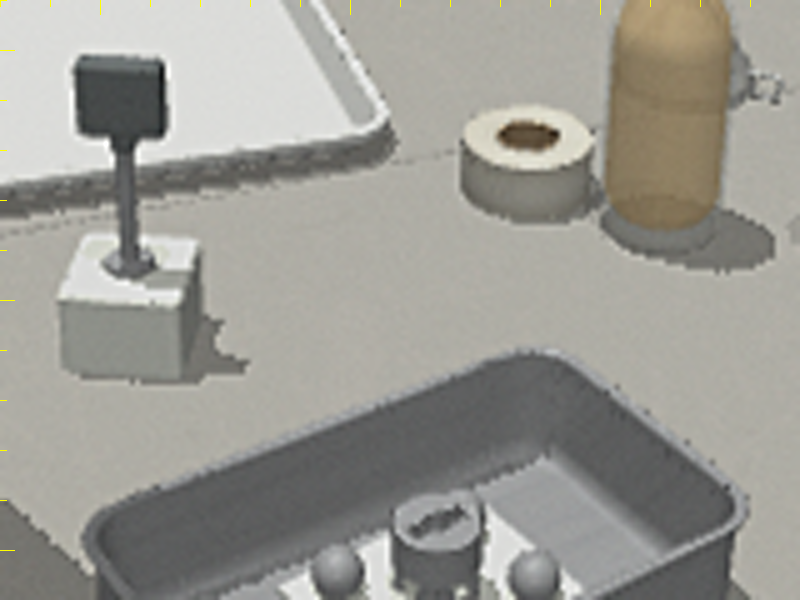

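View pics/c1b.png

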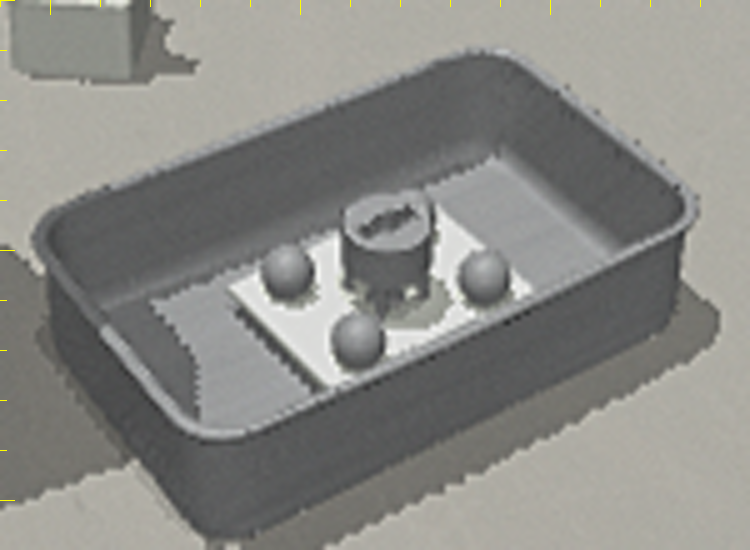

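View pics/c2.png

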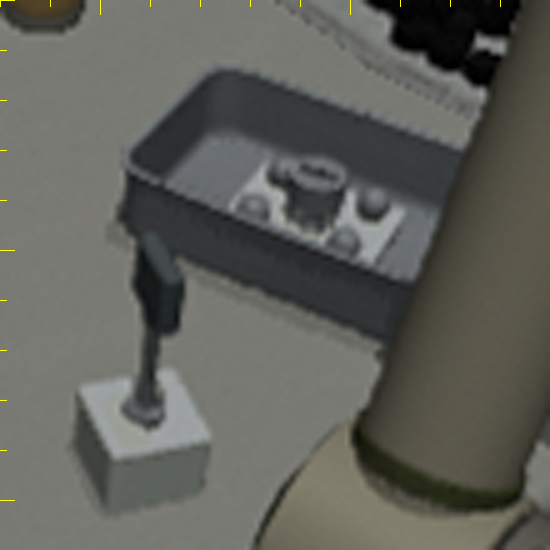

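Run:
```python
from h import *
np.set_printoptions(precision=4,suppress=True)
s=cam('side');c=cam('scene')
f=pix2z
b1=f(s,[(248,236.6),(270.6,238),(267,250.6),(241.6,249.6)],.05);b2=f(c,[(345.6,229.6),(363,223),(372,238),(353.6,242.4)],.05)
for n,b in(('side',b1),('scene',b2)):
    print(n,'block',b.mean(0)[:2],b[:,:2].tolist(),[np.linalg.norm(b[i]-b[i-1]).round(3) for i in range(4)])
print('collar',f(s,(255.8,242.8),.055),f(c,(359,231.6),.055))
print('grip',f(s,(254,209.4),.1555),f(c,(361.8,207),.1555))
print('boss',f(s,(317.6,294.4),.059),f(c,(393.8,184.4),.059))
# balls z=.028
print('balls',f(s,(np.array([(288,272),(485,277),(358,341)])/5+[240,250]),.028)[:,:2])
print('slot',f(s,(np.array([(360,233),(417,208)])/5+[240,250]),.059)[:,:2])
print('balls sc',f(c,(np.array([(280,172),(374,204),(345,243),(254,208)])/5+[330,150]),.028)[:,:2])
print('basin rim side',f(s,(np.array([(40,225),(490,50),(695,205),(210,435)])/5+[240,250]),.066)[:,:2])
print('tray sc',f(c,[(159,293),(282,230),(334,279),(206,363)],.024)[:,:2]); print('tray side',f(s,[(207,178),(296,168),(310,223),(216,232)],.024)[:,:2])
```

```text
side block [ 0.4604 -0.0442] [[0.4463812279164866, -0.00022632837316627352], [0.504225470153538, -0.02961421067911174], [0.4767632709939291, -0.087676423711747], [0.41406473015705736, -0.059222700595853106]] [np.float64(0.067), np.float64(0.065), np.float64(0.064), np.float64(0.069)]
scene block [ 0.4549 -0.0352] [[0.4936522901004541, -0.01681110994053603], [0.47613346319615646, -0.08094288761106805], [0.41163740134423665, -0.0495747372788643], [0.43806359681401696, 0.006640345664670089]] [np.float64(0.06), np.float64(0.066), np.float64(0.072), np.float64(0.062)]
collar [[ 0.4568 -0.0472  0.055 ]] [[ 0.4552 -0.0371  0.055 ]]
grip [[ 0.4585 -0.0409  0.1555]] [[ 0.4563 -0.0387  0.1555]]
boss [[ 0.5308 -0.3138  0.059 ]] [[ 0.5297 -0.3113  0.059 ]]
balls [[ 0.4888 -0.2959]
 [ 0.5729 -0.3312]
 [ 0.5023 -0.3499]]
slot [[ 0.516  -0.3165]
 [ 0.5471 -0.3093]]
balls sc [[ 0.5721 -0.3255]
 [ 0.5002 -0.3459]
 [ 0.487  -0.2932]
 [ 0.5576 -0.2767]]
basin rim side [[ 0.3804 -0.2687]
 [ 0.6273 -0.2151]
 [ 0.6635 -0.36  ]
 [ 0.4121 -0.4173]]
tray sc [[0.69   0.5226]
 [0.6517 0.116 ]
 [0.3941 0.1364]
 [0.4261 0.5358]]
tray side [[0.412  0.5127]
 [0.7673 0.4921]
 [0.6566 0.0532]
 [0.3718 0.1002]]
```

```bash
python3 -m pendant '[[[0.1,-0.1,-0.1],[0,0,0]],[[0.25,-0.2,-0.1],[0,0,0]],[[0.35,-0.3,-0.1],[0,0,0]],[[0.35,-0.31,-0.1],[0,0,0]],[[0.35,-0.31,-0.1],[0,0,0]],[[0.35,-0.31,0],[0,0,0]],[[0.35,-0.31,0],[0,0,0]],[[0.35,-0.31,0],[0,0,0]],[[0.35,-0.31,0],[0,0,0]],[[0.35,-0.31,0],[0,0,0]],[[0.35,-0.31,0],[0,0,0]],[[0.35,-0.3,0],[0,0,0]],[[0.25,-0.2,0],[0,0,0]],[[0.1,-0.1,0],[0,0,0]],[[0,0,0],[0,0,0.1]],[[0,0,0],[0,0,0.1]],[[0,0,0],[0,0,0.1]],[[0,0,0],[0,0,0.1]],[[0,0,0],[0,0,0.1]],[[0,0,0],[0,0,0]]]'
python3 - <<'E'
from h import *
s=env.observe();print(s['q'],s['position'],s['time_s'])
d=cam('wrist');cv2.imwrite('pics/w1.png',d['image'][:,:,::-1]);print(-d['R'].T@d['t'],d['R'])
E
```

```text
time_s: 2.85
position: [0.4555, -0.0405, 0.3007]
tool_rot: [[0.894, -0.447, 0.0], [-0.447, -0.894, -0.0], [0.0, 0.0, -1.0]]
ft_force: [-0.2, -0.5, 0.6]
grip_width: 0.0848
[-1.99587944e+01  1.03259318e+01  8.23564576e+01 -7.91524981e-03
  8.72943932e+01  9.66116701e+01] [ 0.45551729 -0.04045065  0.30069677] 2.85
[ 0.51678582 -0.0714723   0.42488308] [[-4.47159441e-01 -8.94453845e-01  8.68049555e-04]
 [-8.61194973e-01  4.30794291e-01  2.69739685e-01]
 [-2.41643649e-01  1.19869087e-01 -9.62932889e-01]]
```

View pics/w1.png

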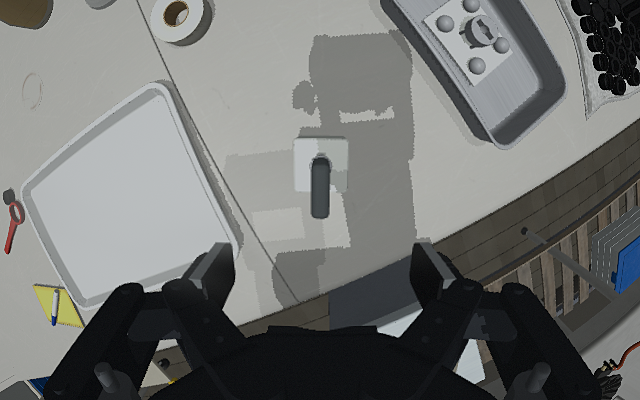

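Run:
```python
from h import *
d=cam('wrist');crop(d,270,120,110,110,6,'w1a.png');crop(d,380,0,160,120,5,'w1b.png')
```

```text
(no output)
```

View pics/w1a.png

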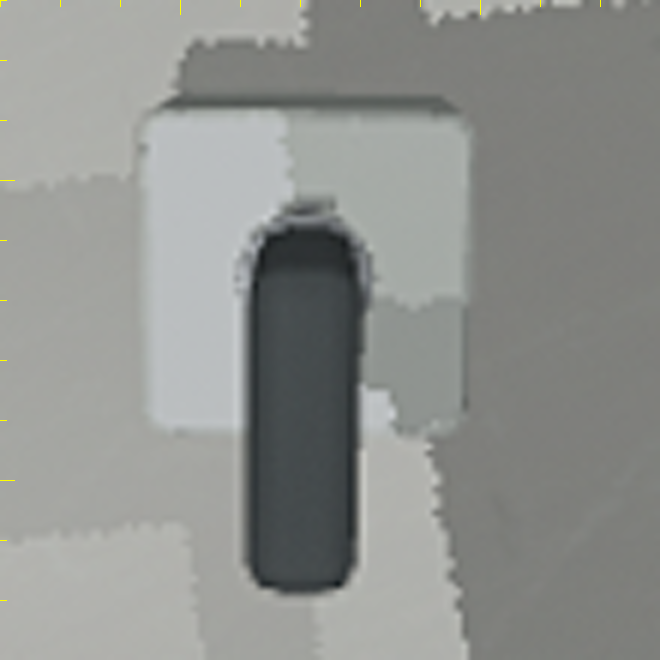

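View pics/w1b.png

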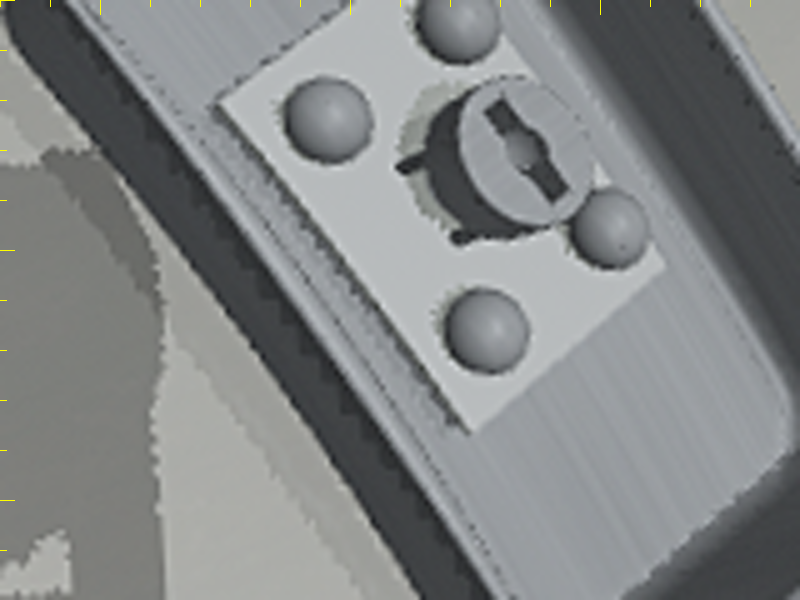

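Run:
```python
from h import *
np.set_printoptions(precision=4,suppress=True)
d=cam('wrist')
g=pix2z(d,np.array([(306.5,267),(301.5,592)])/6+[270-.5/1,120-.5],.1785)[:,:2]
print('grip',g,g.mean(0),np.linalg.norm(g[0]-g[1]),np.degrees(np.arctan2(*(g[0]-g[1])[::-1])))
b=pix2z(d,np.array([(143,112),(469,115),(466,432),(149,430)])/6+[269.5,119.5],.05)[:,:2]
print('block',b.mean(0),[np.degrees(np.arctan2(*(b[i]-b[j])[::-1])) for i,j in((0,3),(1,2),(1,0),(2,3))],[np.linalg.norm(b[i]-b[i-1]) for i in range(4)])
B=pix2z(d,np.array([(458,23),(328,120),(611,229),(486,331)])/5+[379.5,-.5],.028)[:,:2]
print('balls',B,B.mean(0))
for i,j in((0,1),(2,3),(0,2),(1,3)): print(np.linalg.norm(B[i]-B[j]),np.degrees(np.arctan2(*(B[i]-B[j])[::-1])))
print('boss',pix2z(d,np.array([(529,151)])/5+[379.5,-.5],.059))
s=pix2z(d,np.array([(494,106),(561,199)])/5+[379.5,-.5],.059);print('slot',s,s.mean(0),np.linalg.norm(s[0]-s[1]),np.degrees(np.arctan2(*(s[0]-s[1])[:2][::-1])))
T=pix2z(d,[(22,190),(160,82),(240,242),(80,308)],.024);print('tray',T)
```

```text
grip [[ 0.4794 -0.0516]
 [ 0.4384 -0.0303]] [ 0.4589 -0.0409] 0.04622119213248044 -27.387072454779133
block [ 0.4584 -0.0406] [np.float64(-26.448716794492285), np.float64(-26.01181714297045), np.float64(-117.01770257050075), np.float64(-116.83583722524007)] [np.float64(0.0664423856777348), np.float64(0.06579182228387274), np.float64(0.06623888665507419), np.float64(0.06629518034073248)]
balls [[ 0.5723 -0.3302]
 [ 0.5582 -0.2761]
 [ 0.5023 -0.3493]
 [ 0.4885 -0.2942]] [ 0.5303 -0.3125]
0.05595240033735115 -75.33649956263757
0.05674760005816822 -76.02405875273057
0.07265023708335624 15.257730746616856
0.0719653751177117 14.633523736670663
boss [[ 0.5301 -0.3127  0.059 ]]
slot [[ 0.5442 -0.3085  0.059 ]
 [ 0.5154 -0.3159  0.059 ]] [ 0.5298 -0.3122  0.059 ] 0.029743303431009137 14.402475817919413
tray [[0.6944 0.5104 0.024 ]
 [0.6645 0.1073 0.024 ]
 [0.4069 0.1158 0.024 ]
 [0.4236 0.5435 0.024 ]]
```

```bash
python3 -m pendant '[[[0.03,-0.013,0.1],[0,0,0]],[[0,0,0.25],[0,0,0]],[[0,0,0.3],[0,0,0]],[[0,0,0.3],[0,0,0]],[[0,0,0.25],[0,0,0]],[[0,0,0.16],[0,0,0]],[[0,0,0.08],[0,0,0]],[[0,0,0],[0,0,0]],[[0,0,0],[0,0,0]]]'
python3 - <<'E'
from h import *
d=cam('wrist');cv2.imwrite('pics/w2.png',d['image'][:,:,::-1])
d=cam('side');crop(d,220,150,110,120,5,'s2.png')
E
```

```text
time_s: 4.12
position: [0.4595, -0.0405, 0.1568]
tool_rot: [[0.894, -0.448, 0.001], [-0.448, -0.894, -0.0], [0.001, -0.0, -1.0]]
ft_force: [-0.0, 0.7, -0.0]
grip_width: 0.0851
```

View pics/w2.png

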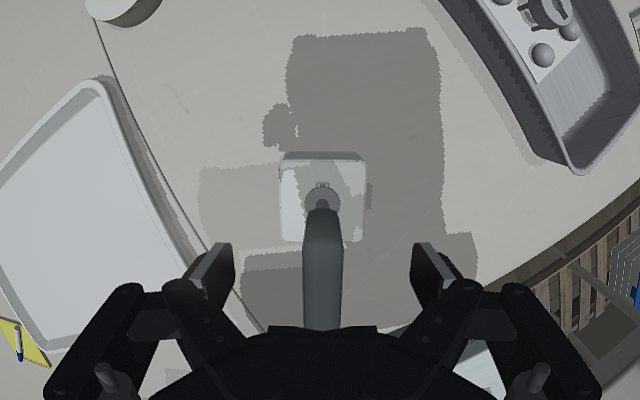

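View pics/s2.png

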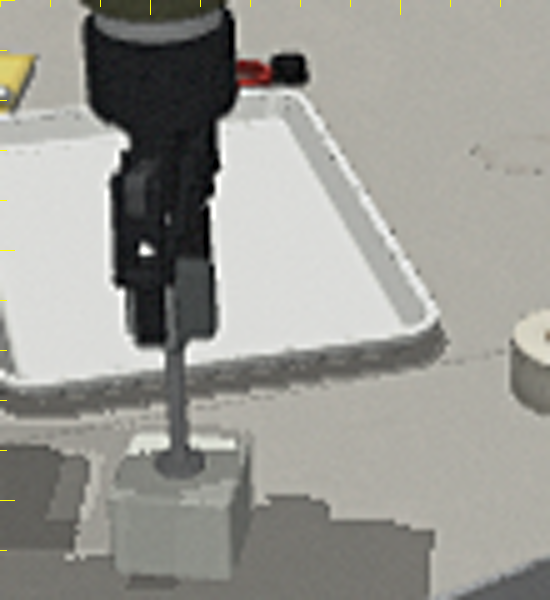

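The grip sits midway between the pads: grip at column 322, pads at 222 and 425. I'll close on it.

```bash
python3 -m pendant '[[[0,0,0],[0,0,0]],[[0,0,0],[0,0,0]],[[0,0,0],[0,0,0]],[[0,0,0],[0,0,0]],[[0,0,0],[0,0,0]],[[0,0,0],[0,0,0]],[[0,0,0],[0,0,0]],[[0,0,0],[0,0,0]]]' -1 90
python3 - <<'E'
from h import *
d=cam('wrist');cv2.imwrite('pics/w3.png',d['image'][:,:,::-1])
s=env.observe();print(s['wrist_torque'],s['grip_width'])
E
```

```text
time_s: 5.22
position: [0.4594, -0.0405, 0.1565]
tool_rot: [[0.894, -0.448, 0.001], [-0.448, -0.894, -0.0], [0.001, -0.0, -1.0]]
ft_force: [-0.3, -0.7, 4.3]
grip_width: 0.0153
[ 0.03502412 -0.0484391   0.05807535] 0.015047053946540111
```

View pics/w3.png

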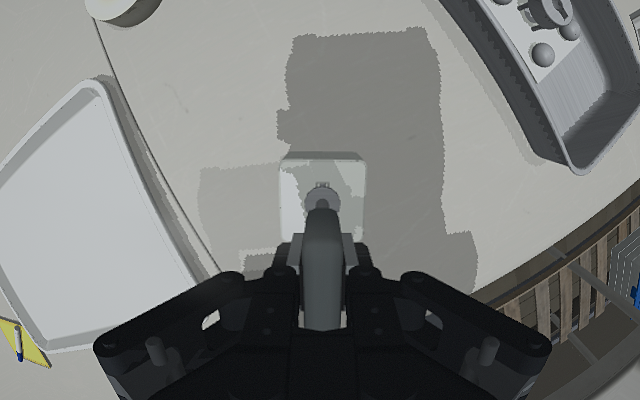

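Gripped at 15 mm opening. Pulling the key straight up.

```bash
python3 -m pendant '[[[0,0,-0.05],[0,0,0]],[[0,0,-0.1],[0,0,0]],[[0,0,-0.1],[0,0,0]],[[0,0,-0.1],[0,0,0]],[[0,0,-0.1],[0,0,0]],[[0,0,-0.2],[0,0,0]],[[0,0,-0.2],[0,0,0]],[[0,0,-0.2],[0,0,0]],[[0,0,-0.2],[0,0,0]],[[0,0,-0.1],[0,0,0]],[[0,0,-0.05],[0,0,0]],[[0,0,0],[0,0,0]],[[0,0,0],[0,0,0]]]'
python3 - <<'E'
from h import *
d=cam('wrist');crop(d,260,130,120,110,6,'w4.png');
d=cam('side');crop(d,200,120,130,120,5,'s4.png')
d=cam('scene');crop(d,310,120,110,110,5,'c4.png')
E
```

```text
time_s: 6.9
position: [0.459, -0.0404, 0.2957]
tool_rot: [[0.894, -0.448, -0.001], [-0.448, -0.894, 0.0], [-0.001, 0.0, -1.0]]
ft_force: [-0.7, -0.1, -1.5]
grip_width: 0.0147
```

View pics/w4.png

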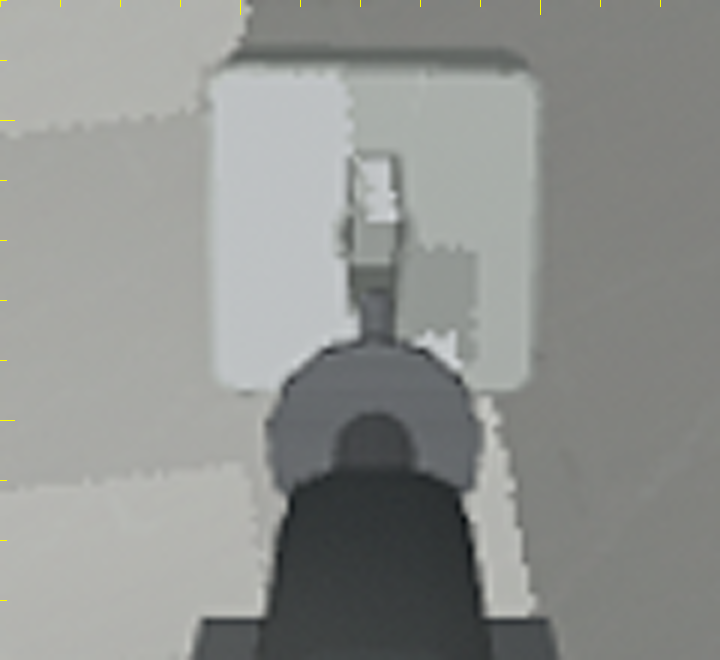

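View pics/s4.png

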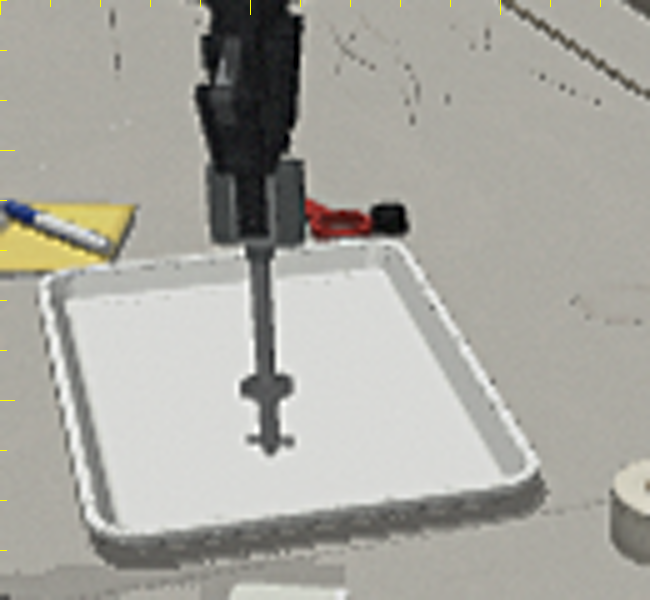

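View pics/c4.png

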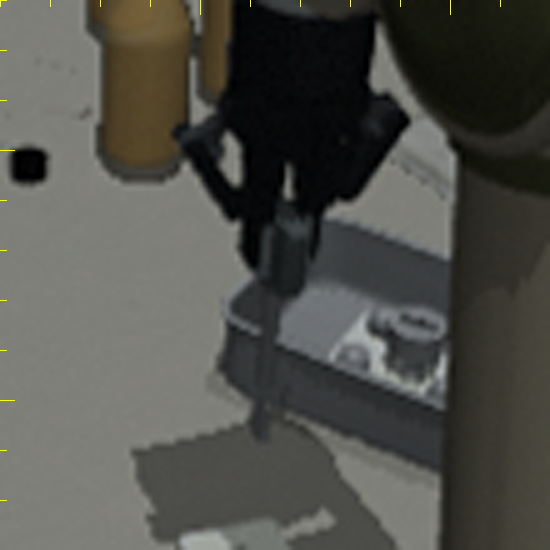

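Run:
```python
from h import *
np.set_printoptions(precision=2,suppress=True)
o=env.observe();p=o['position'];R=o['tool_rot'];print(p,R)
k=lambda x,y,z:p+R@np.array([x,-y,-(z-.144)])
P=[k(0,0,0),k(.013,0,.008),k(-.013,0,.008),k(0,0,.0425),k(0,0,.12)]
for n in('side','scene','wrist'):
    d=cam(n);q=proj(d,P);print(n,q)
    if n=='side':crop(d,230,180,60,60,10,'s5.png',q)
    if n=='wrist':crop(d,280,150,90,80,8,'w5.png',q)
    if n=='scene':crop(d,340,150,60,70,8,'c5.png',q)
```

```text
[ 0.46 -0.04  0.3 ] [[ 0.89 -0.45 -0.  ]
 [-0.45 -0.89  0.  ]
 [-0.    0.   -1.  ]]
side [[254.21 210.44]
 [258.91 208.04]
 [249.23 207.52]
 [253.43 196.08]
 [251.92 168.53]]
scene [[361.36 207.21]
 [359.96 202.51]
 [363.24 207.9 ]
 [362.58 196.22]
 [364.95 174.8 ]]
wrist [[321.34 188.79]
 [321.32 176.45]
 [321.34 205.35]
 [321.27 202.63]
 [321.07 245.51]]
```

View pics/s5.png

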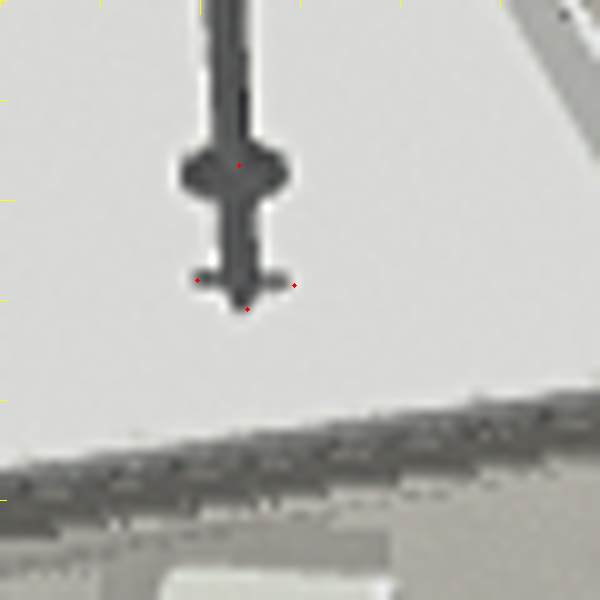

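View pics/w5.png

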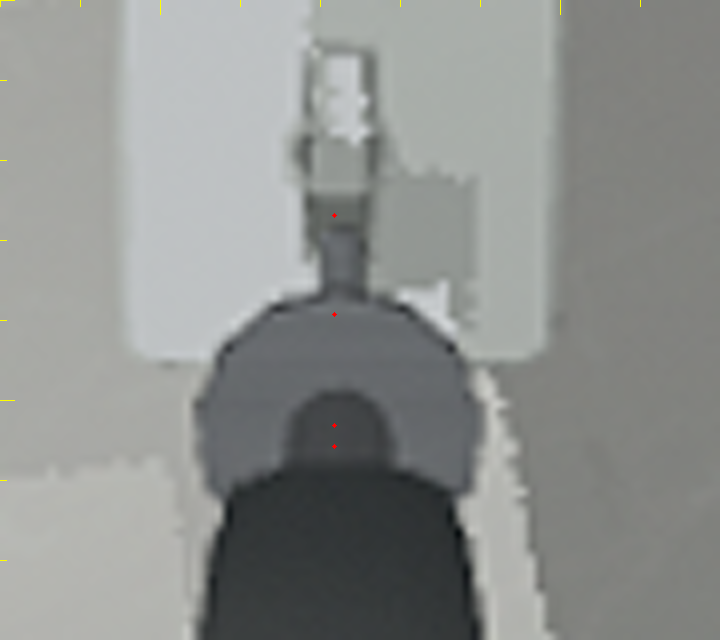

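View pics/c5.png

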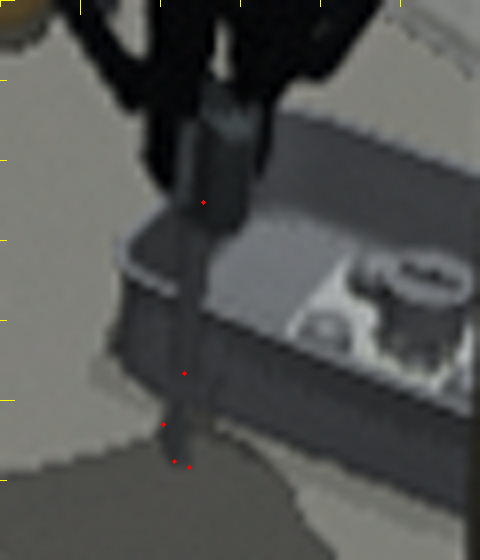

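```bash
python3 -m pendant '[[[0,0,0],[0,0,-0.05]],[[0,0,0],[0,0,-0.09]],[[0,0,0],[0,0,-0.09]],[[0,0,0],[0,0,-0.09]],[[0,0,0],[0,0,-0.09]],[[0,0,0],[0,0,-0.05]],[[0,0.1,0],[0,0,0]],[[0,0.2,0],[0,0,0]],[[0,0.3,0],[0,0,0]],[[0,0.4,0],[0,0,0]],[[0,0.4,0],[0,0,0]],[[0,0.4,0],[0,0,0]],[[0,0.4,0],[0,0,0]],[[0,0.3,0],[0,0,0]],[[0,0.2,0],[0,0,0]],[[0,0.11,0],[0,0,0]],[[0,0,0],[0,0,0]],[[0,0,0],[0,0,0]],[[0,0,0],[0,0,0]]]'
python3 - <<'E'
from h import *
o=env.observe();print(o['position'],o['tool_rot'],o['q'])
d=cam('wrist');cv2.imwrite('pics/w6.png',d['image'][:,:,::-1]);crop(d,260,130,130,110,6,'w6a.png')
E
```

```text
time_s: 9.57
position: [0.5309, -0.3115, 0.2967]
tool_rot: [[0.967, 0.256, 0.0], [0.256, -0.967, -0.0], [0.0, 0.0, -1.0]]
ft_force: [0.3, 0.4, -0.7]
grip_width: 0.0153
[ 0.53089338 -0.31152898  0.29666176] [[ 9.66756721e-01  2.55697794e-01  2.84510815e-04]
 [ 2.55697854e-01 -9.66756726e-01 -2.01462635e-04]
 [ 2.23539193e-04  2.67514162e-04 -9.99999939e-01]] [-4.14098702e+01  2.72345036e+01  5.78393615e+01  2.13295815e-03
  9.49062740e+01  3.37753737e+01]
```

View pics/w6.png

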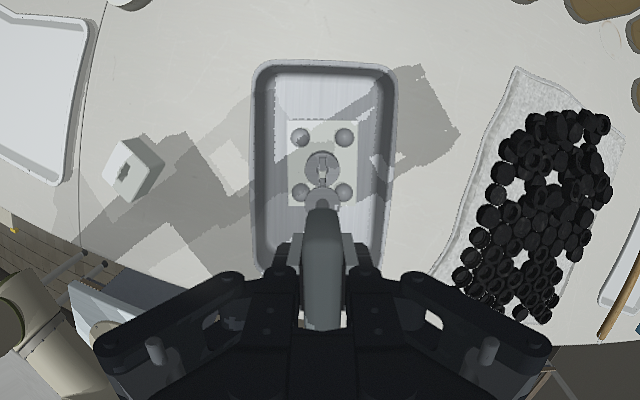

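View pics/w6a.png

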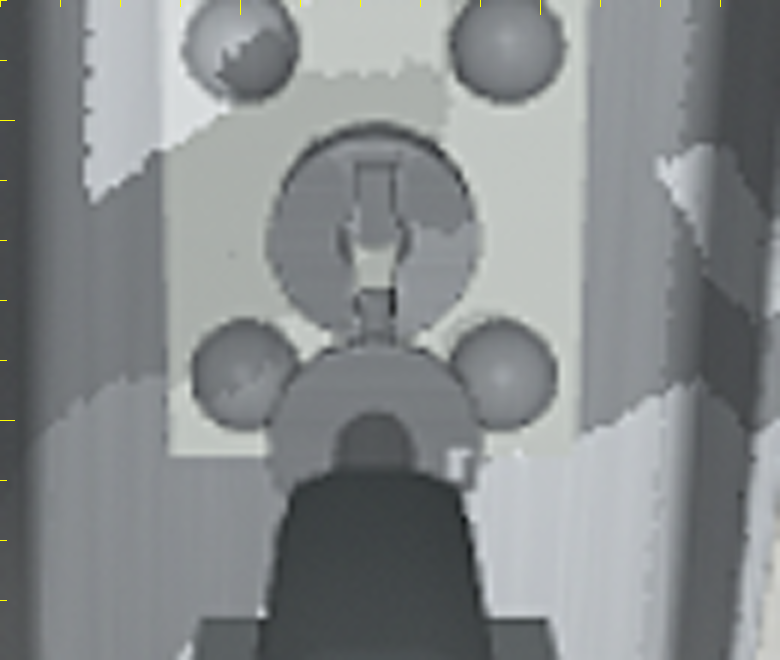

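Run:
```python
from h import *
np.set_printoptions(precision=2,suppress=True)
d=cam('wrist');o=env.observe();p=o['position'];R=o['tool_rot']
def loc(uv,z):
    return ((pix2z(d,np.array([uv])/6+[259.5,129.5],z)-p)@R*1000)[0]
print('boss ctr',loc((374,239),.059)); print('boss far',loc((374,137),.059),'left',loc((266,239),.059),'right',loc((481,239),.059))
print('slot far',loc((376,161),.059)); print('bore l r',loc((340,240),.059),loc((411,240),.059))
print('pin tip',loc((377,290),.1632),'- expect 13+kx')
print('collar far',loc((375,344),.1952),'- expect 14+kx')
print('rod back?',loc((375,411),.2727-.0))
for n,uv in(('b1',(508,47)),('b2',(241,47)),('b3',(503,375)),('b4',(245,375))):print(n,loc(uv,.028))
```

```text
boss ctr [ -0.66   0.33 237.59]
boss far [ 19.73   0.33 237.6 ] left [ -0.63 -21.07 237.59] right [ -0.62  21.54 237.6 ]
slot far [ 14.96   0.72 237.6 ]
bore l r [ -0.86  -6.4  237.59] [ -0.85   7.66 237.59]
pin tip [ 11.85   0.81 133.4 ] - expect 13+kx
collar far [ 11.95   0.53 101.4 ] - expect 14+kx
rod back? [25.6   0.53 23.9 ]
b1 [ 34.96  28.62 268.61]
b2 [ 34.94 -27.79 268.59]
b3 [-36.83  28.59 268.59]
b4 [-36.84 -27.95 268.58]
```

Key and keyhole agree to under 0.5 mm in the wrist view: boss centre at crop (374,239), pin tip at (377,290), slot parallel to the pin. I'll go down to just above the boss and look again.

```bash
python3 -m pendant '[[[0.003,-0.003,0.05],[0,0,0]],[[0,0,0.15],[0,0,0]],[[0,0,0.2],[0,0,0]],[[0,0,0.2],[0,0,0]],[[0,0,0.15],[0,0,0]],[[0,0,0.1],[0,0,0]],[[0,0,0.05],[0,0,0]],[[0,0,0],[0,0,0]],[[0,0,0],[0,0,0]]]'
python3 - <<'E'
from h import *
d=cam('wrist');crop(d,260,130,130,110,6,'w7.png')
d=cam('side');crop(d,280,220,80,90,7,'s7.png')
E
```

```text
time_s: 10.8
position: [0.5313, -0.3119, 0.2069]
tool_rot: [[0.967, 0.255, 0.001], [0.255, -0.967, -0.001], [0.001, 0.001, -1.0]]
ft_force: [1.2, -0.3, -0.9]
grip_width: 0.0152
```

View pics/w7.png

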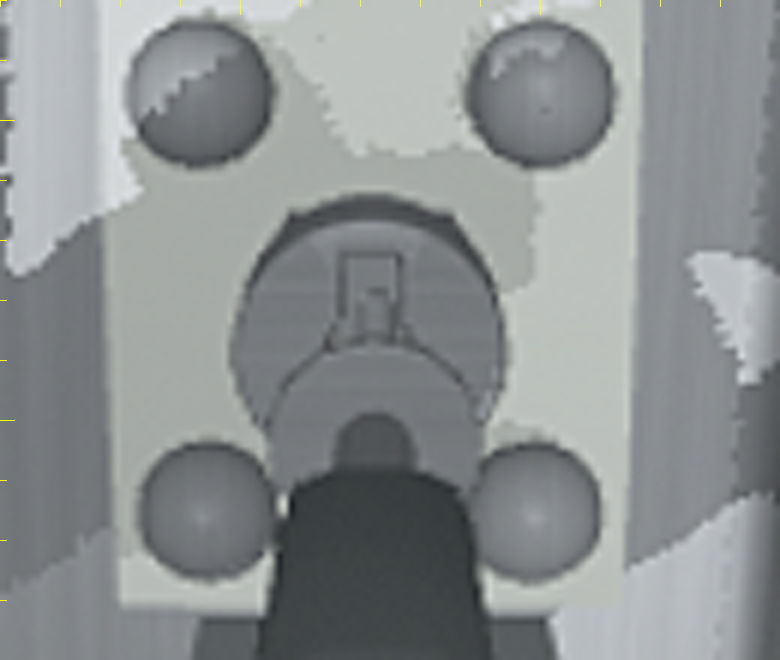

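View pics/s7.png

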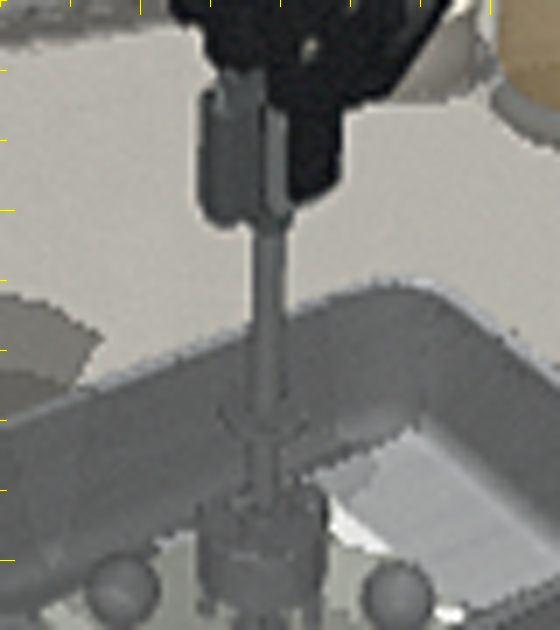

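Run:
```python
from h import *
np.set_printoptions(precision=2,suppress=True)
d=cam('wrist');o=env.observe();p=o['position'];R=o['tool_rot'];f=p[2]-.144;print(p)
def loc(uv,z):
    return ((pix2z(d,np.array([uv])/6+[259.5,129.5],z)-p)@R*1000)[0]
print('boss far',loc((369,219),.059),'left',loc((231,340),.059),'right',loc((506,340),.059))
print('slot far',loc((370,254),.059)); 
print('pin tip',loc((375,291),f+.0105)); print('collar far',loc((375,344),f+.0425))
for n,uv in(('b1',(540,93)),('b2',(201,94)),('b3',(530,511)),('b4',(208,511))):print(n,loc(uv,.028))
```

```text
[ 0.53 -0.31  0.21]
boss far [ 19.55  -0.23 147.77] left [  1.05 -21.09 147.75] right [  1.04  20.45 147.78]
slot far [ 14.24  -0.09 147.77]
pin tip [ 11.73   0.66 133.51]
collar far [ 11.97   0.65 101.51]
b1 [ 35.1   27.67 178.8 ]
b2 [ 34.95 -27.84 178.76]
b3 [-37.06  27.48 178.76]
b4 [-37.07 -28.22 178.73]
```

```bash
python3 -m pendant '[[[0.005,-0.008,0],[0,0,0]],[[0,0,0],[0,0,0]],[[0,0,0.02],[0,0,0]],[[0,0,0.02],[0,0,0]],[[0,0,0.02],[0,0,0]],[[0,0,0.02],[0,0,0]],[[0,0,0.02],[0,0,0]],[[0,0,0.02],[0,0,0]],[[0,0,0],[0,0,0]]]'
python3 - <<'E'
from h import *
d=cam('wrist');crop(d,260,130,130,110,6,'w8.png')
print(env.observe()['ft_force'],env.observe()['wrist_torque'])
E
```

```text
time_s: 12.08
position: [0.5314, -0.3108, 0.1941]
tool_rot: [[0.967, 0.255, -0.0], [0.255, -0.967, 0.0], [-0.0, -0.0, -1.0]]
ft_force: [-0.0, 0.1, -1.5]
grip_width: 0.0148
[ 0.64931945  0.42220052 -0.72646719] [0.04808671 0.00857354 0.03467267]
```

View pics/w8.png

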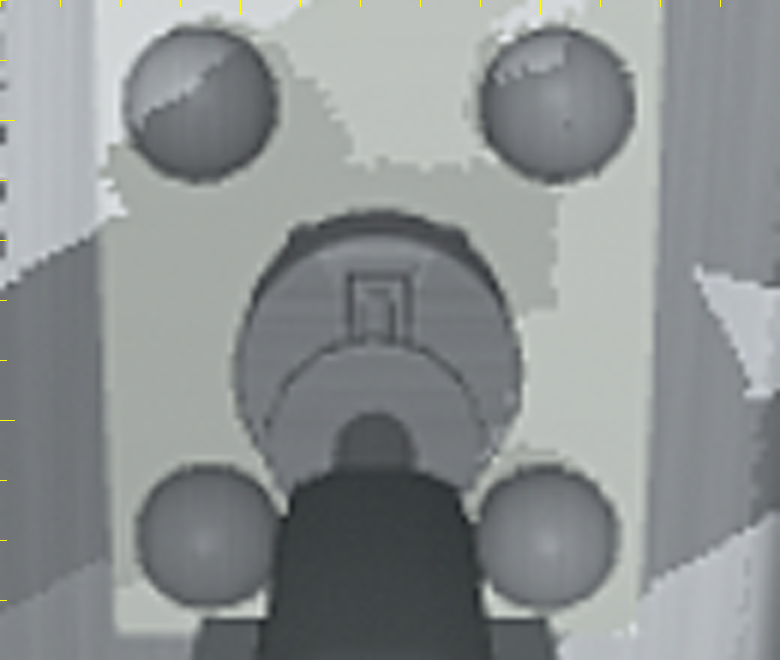

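The pin has entered the slot without force (pin at crop column 376, slot at 378). Continuing down.

```bash
python3 -m pendant '[[[0,0,0.03],[0,0,0]],[[0,0,0.03],[0,0,0]],[[0,0,0.03],[0,0,0]],[[0,0,0.03],[0,0,0]],[[0,0,0.03],[0,0,0]],[[0,0,0.03],[0,0,0]],[[0,0,0.03],[0,0,0]],[[0,0,0.03],[0,0,0]],[[0,0,0.02],[0,0,0]],[[0,0,0],[0,0,0]],[[0,0,0],[0,0,0]]]'
python3 - <<'E'
from h import *
d=cam('wrist');crop(d,260,130,130,110,6,'w9.png')
d=cam('side');crop(d,280,230,80,90,7,'s9.png')
print(env.observe()['ft_force'],env.observe()['wrist_torque'])
E
```

```text
time_s: 13.5
position: [0.5315, -0.3109, 0.1685]
tool_rot: [[0.967, 0.255, 0.0], [0.255, -0.967, -0.0], [0.0, 0.0, -1.0]]
ft_force: [-1.0, 0.3, -0.8]
grip_width: 0.0151
[-0.37137602  0.73146866 -1.07301904] [0.00217281 0.0464861  0.03302191]
```

View pics/w9.png

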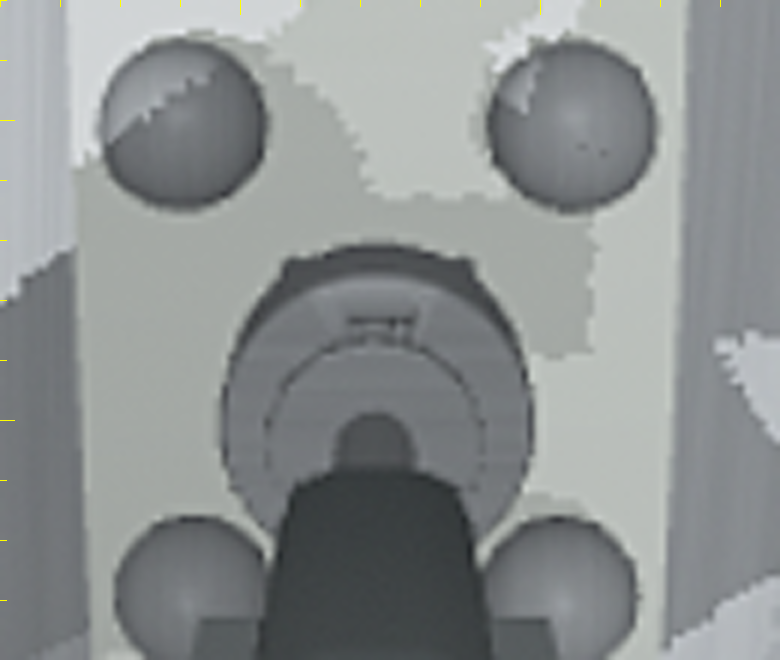

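View pics/s9.png

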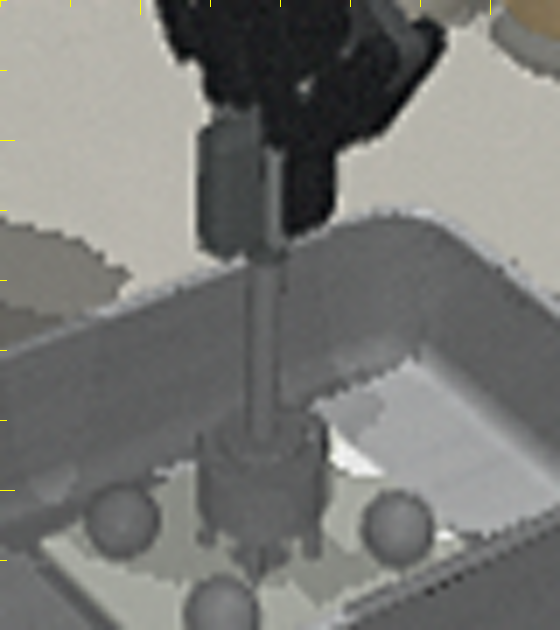

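```bash
python3 -m pendant '[[[0,0,0.01],[0,0,0]],[[0,0,0.008],[0,0,0]],[[0,0,0.005],[0,0,0]],[[0,0,0],[0,0,0]],[[0,0,0],[0,0,0]]]';python3 -m pendant '[[[0,0,0.005],[0,0,0]],[[0,0,0],[0,0,0]],[[0,0,0],[0,0,0]]]';  python3 - <<'E'
from h import *
d=cam('wrist');crop(d,260,130,130,110,6,'w10.png')
E
```

```text
time_s: 14.22
position: [0.5314, -0.3109, 0.1661]
tool_rot: [[0.967, 0.255, 0.0], [0.255, -0.967, -0.0], [0.0, 0.0, -1.0]]
ft_force: [-0.2, -0.1, -1.3]
grip_width: 0.0147
time_s: 14.6
position: [0.5314, -0.3109, 0.1656]
tool_rot: [[0.967, 0.255, 0.0], [0.255, -0.967, -0.0], [0.0, 0.0, -1.0]]
ft_force: [-0.4, 0.5, -0.6]
grip_width: 0.0148
```

View pics/w10.png

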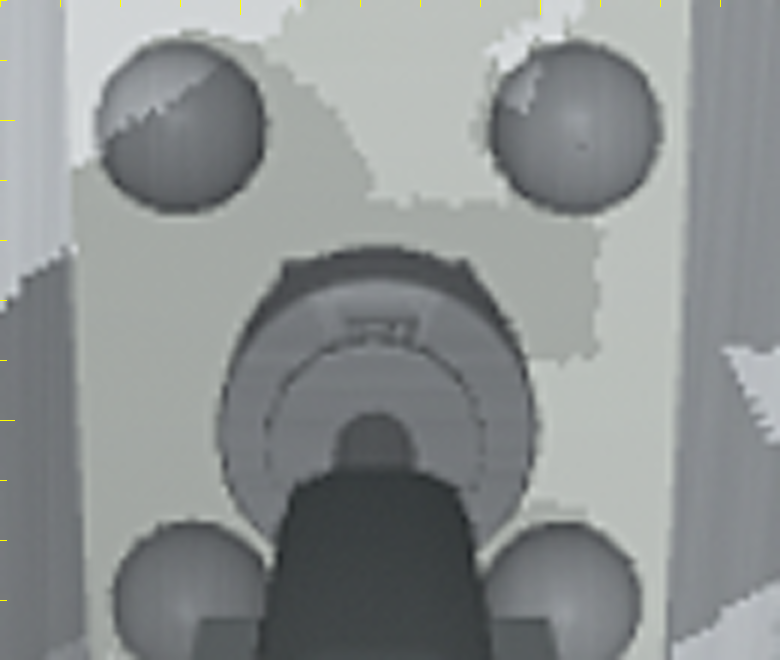

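```bash
for i in 1; do python3 -m pendant '[[[0,0,0.005],[0,0,0]],[[0,0,0],[0,0,0]],[[0,0,0],[0,0,0]]]'; done; python3 -m pendant '[[[0,0,0.005],[0,0,0]],[[0,0,0],[0,0,0]],[[0,0,0],[0,0,0]]]'
```

```text
time_s: 15.02
position: [0.5315, -0.3109, 0.1655]
tool_rot: [[0.967, 0.255, 0.001], [0.255, -0.967, -0.0], [0.0, 0.001, -1.0]]
ft_force: [-0.6, 0.8, 5.7]
grip_width: 0.0151
time_s: 15.4
position: [0.5315, -0.311, 0.1655]
tool_rot: [[0.967, 0.255, 0.001], [0.255, -0.967, -0.001], [0.001, 0.001, -1.0]]
ft_force: [-0.9, 2.4, 8.6]
grip_width: 0.0149
```

Contact is at TCP z 0.1655, which matches the collar-on-boss height exactly. I'll ease off 1.5 mm and make the quarter turn about the key's axis, which lies about 1.1 mm off the TCP along −x.

```bash
python3 -m pendant '[[[0,0,-0.015],[0,0,0]],[[0,0,0],[0,0,0]],[[0,-0.0014,0],[0,0,-0.083]],[[0,-0.0014,0],[0,0,-0.083]],[[0,-0.0014,0],[0,0,-0.083]],[[0,-0.0014,0],[0,0,-0.083]],[[0,-0.0014,0],[0,0,-0.083]],[[0,-0.0014,0],[0,0,-0.083]],[[0,-0.0014,0],[0,0,-0.083]],[[0,-0.0014,0],[0,0,-0.083]],[[0,-0.0014,0],[0,0,-0.083]],[[0,-0.0014,0],[0,0,-0.083]],[[0,-0.0014,0],[0,0,-0.083]],[[0,-0.0014,0],[0,0,-0.083]],[[0,0,0],[0,0,0]],[[0,0,0],[0,0,0]],[[0,0,0],[0,0,0]]]'
python3 - <<'E'
from h import *
d=cam('wrist');cv2.imwrite('pics/w11.png',d['image'][:,:,::-1])
d=cam('side');crop(d,270,220,110,110,6,'s11.png')
print(env.observe()['ft_force'],env.observe()['wrist_torque'])
E
```

```text
time_s: 17.52
position: [0.5301, -0.31, 0.1659]
tool_rot: [[-0.248, 0.969, -0.0], [0.969, 0.248, 0.0], [0.0, -0.0, -1.0]]
ft_force: [-0.5, 0.5, -0.7]
grip_width: 0.0149
[ 0.47975765  0.09322437 -1.87075425] [ 0.01226967 -0.00912998  0.03723882]
```

View pics/w11.png

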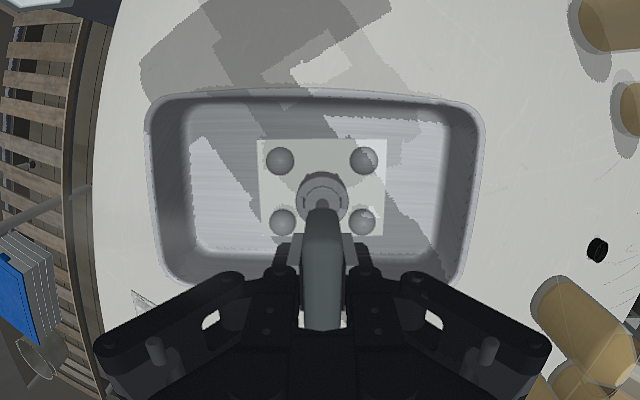

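View pics/s11.png

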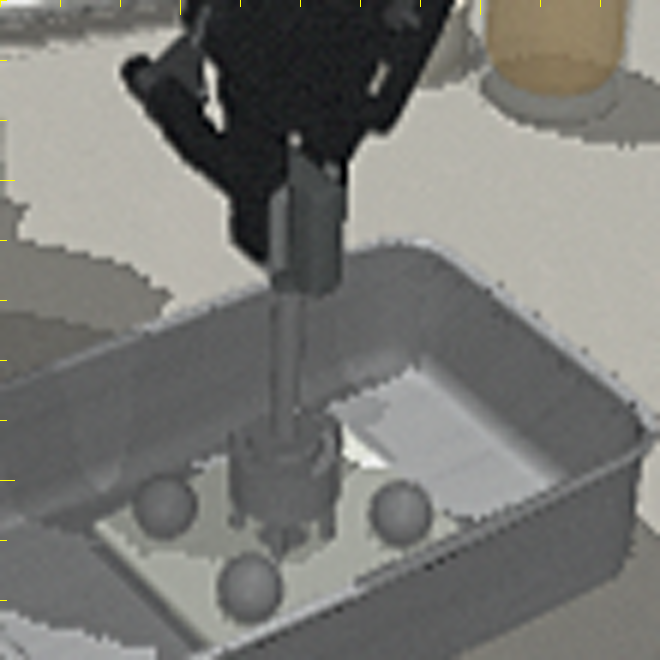

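Turned 89.5° without reaction, and the rack has not rotated. Lifting slowly so the pin seats in the groove.

```bash
python3 -m pendant '[[[0,0,-0.01],[0,0,0]],[[0,0,-0.01],[0,0,0]],[[0,0,-0.01],[0,0,0]],[[0,0,-0.01],[0,0,0]],[[0,0,-0.01],[0,0,0]],[[0,0,-0.01],[0,0,0]],[[0,0,-0.01],[0,0,0]],[[0,0,-0.01],[0,0,0]],[[0,0,-0.01],[0,0,0]],[[0,0,-0.01],[0,0,0]],[[0,0,-0.01],[0,0,0]],[[0,0,-0.01],[0,0,0]],[[0,0,0],[0,0,0]],[[0,0,0],[0,0,0]]]' - 110
python3 - <<'E'
from h import *
d=cam('wrist');crop(d,240,120,160,120,5,'w12.png')
d=cam('side');crop(d,270,220,110,110,6,'s12.png')
print(env.observe()['ft_force'],env.observe()['wrist_torque'])
E
```

```text
time_s: 19.38
position: [0.5301, -0.31, 0.178]
tool_rot: [[-0.249, 0.969, -0.0], [0.969, 0.249, 0.0], [0.0, -0.0, -1.0]]
ft_force: [0.3, -0.4, -7.0]
grip_width: 0.0149
[-0.27977387  0.83180776 -7.18898277] [-0.01106422  0.04666594 -0.00705089]
```

View pics/w12.png

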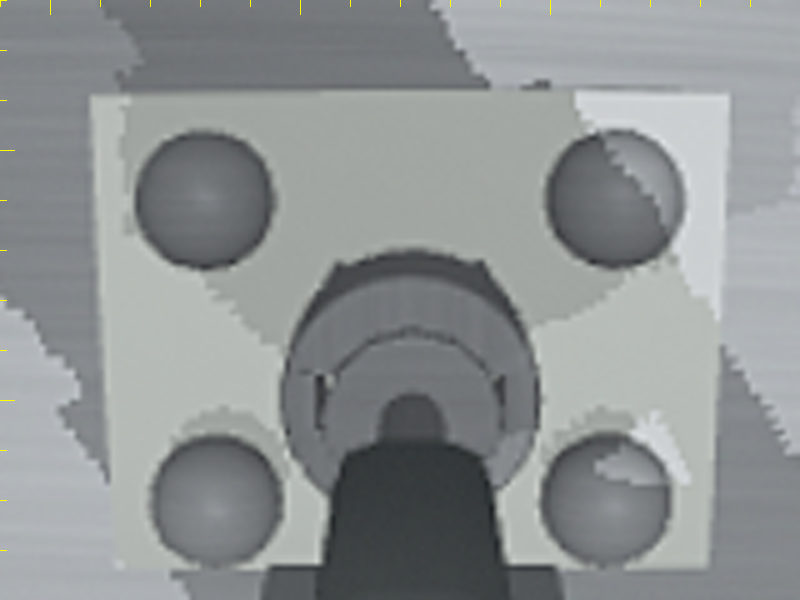

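View pics/s12.png

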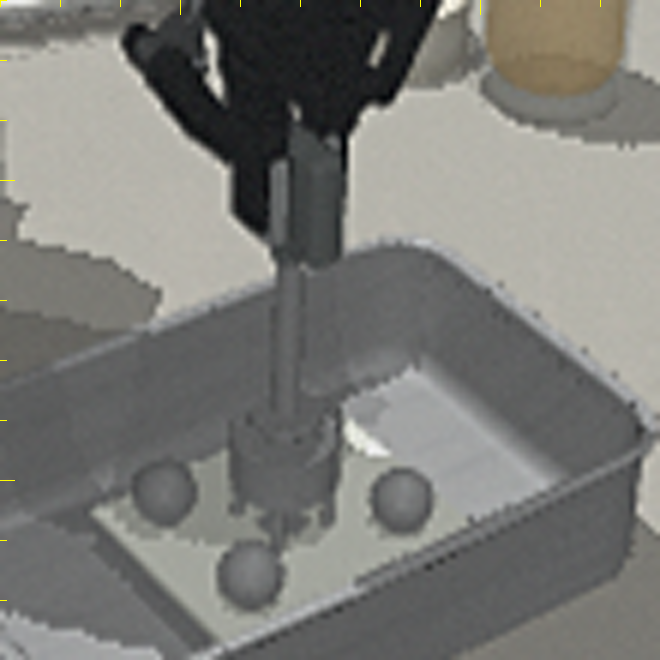

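The full 7 N hangs on the key, level and with all four balls seated. Lifting clear of the basin, and working out tray and bottle positions for the carry.

```bash
python3 -m pendant '[[[0,0,-0.02],[0,0,0]],[[0,0,-0.04],[0,0,0]],[[0,0,-0.06],[0,0,0]],[[0,0,-0.07],[0,0,0]],[[0,0,-0.08],[0,0,0]],[[0,0,-0.08],[0,0,0]],[[0,0,-0.08],[0,0,0]],[[0,0,-0.08],[0,0,0]],[[0,0,-0.08],[0,0,0]],[[0,0,-0.08],[0,0,0]],[[0,0,-0.08],[0,0,0]],[[0,0,-0.08],[0,0,0]],[[0,0,-0.07],[0,0,0]],[[0,0,-0.05],[0,0,0]],[[0,0,-0.03],[0,0,0]],[[0,0,-0.02],[0,0,0]],[[0,0,0],[0,0,0]],[[0,0,0],[0,0,0]]]'
python3 - <<'E'
from h import *
np.set_printoptions(precision=3,suppress=True)
d=cam('wrist');cv2.imwrite('pics/w13.png',d['image'][:,:,::-1])
d=cam('side');cv2.imwrite('pics/s13.png',d['image'][:,:,::-1])
print('bottle',pix2z(d,[(363,237)],0),'roll',pix2z(d,[(335,217)],.038))
c=cam('scene');crop(c,150,210,200,160,4,'c13.png');print(pix2z(c,[(288,200),(284,207)],[0]))
print(env.observe()['q'])
E
```

```text
time_s: 21.72
position: [0.5301, -0.31, 0.2778]
tool_rot: [[-0.249, 0.968, -0.0], [0.968, 0.249, 0.0], [0.0, -0.0, -1.0]]
ft_force: [0.1, -0.1, -6.0]
grip_width: 0.0145
bottle [[ 0.794 -0.045  0.   ]] roll [[0.735 0.039 0.038]]
[[ 0.779 -0.017  0.   ]
 [ 0.758  0.02   0.   ]]
[-41.348  27.555  60.317  -0.     92.146 -55.768]
```

View pics/w13.png

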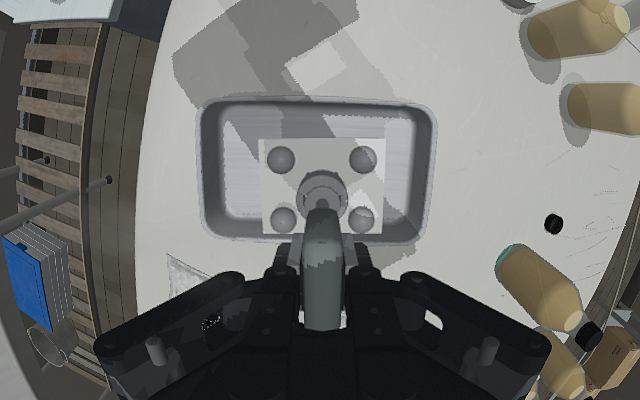

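View pics/s13.png

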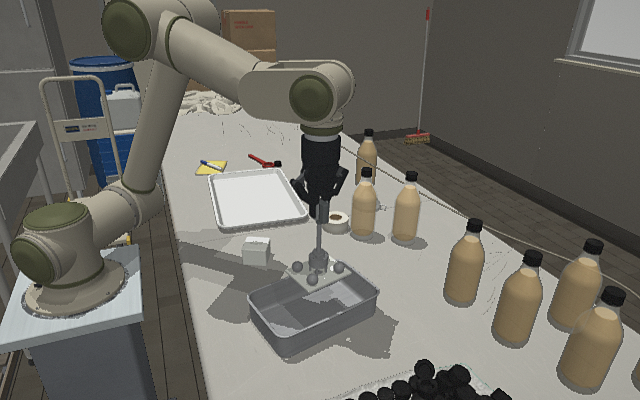

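View pics/c13.png

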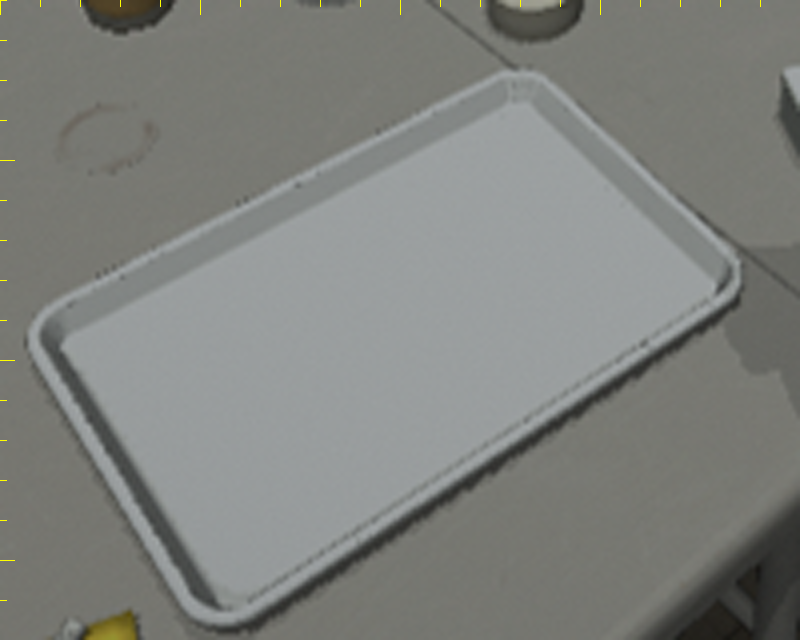

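Run:
```python
from h import *
np.set_printoptions(precision=3,suppress=True)
c=cam('scene');s=cam('side')
for q,z in(([(62,345),(512,98),(718,295),(225,608)],.002),([(25,335),(530,65),(755,270),(195,640)],.024)):
    P=pix2z(c,np.array(q)/4+[149.5,209.5],z)[:,:2];print(P,P.mean(0),[np.linalg.norm(P[i]-P[i-1]) for i in range(4)])
P=pix2z(s,[(207,179),(297,168),(309,221),(215,232)],.024)[:,:2];print(P,P.mean(0),[np.linalg.norm(P[i]-P[i-1]) for i in range(4)])
crop(s,200,155,120,85,6,'s14.png')
o=env.observe();print(o['tool_rot'].T@(np.array([.543,.320,.2778])-o['position']))
```

```text
[[0.689 0.511]
 [0.665 0.125]
 [0.405 0.145]
 [0.443 0.531]] [0.551 0.328] [np.float64(0.24728102619911566), np.float64(0.38651767719683794), np.float64(0.26121354657702095), np.float64(0.387759046347282)]
[[0.695 0.529]
 [0.667 0.103]
 [0.391 0.122]
 [0.425 0.557]] [0.545 0.328] [np.float64(0.27204787912315076), np.float64(0.4272765775720206), np.float64(0.27722397057996595), np.float64(0.4363676474910028)]
[[0.41  0.503]
 [0.771 0.491]
 [0.658 0.066]
 [0.369 0.101]] [0.552 0.29 ] [np.float64(0.4040855052123428), np.float64(0.3608908863263159), np.float64(0.43930094129583597), np.float64(0.2913368159616252)]
[0.607 0.169 0.   ]
```

View pics/s14.png

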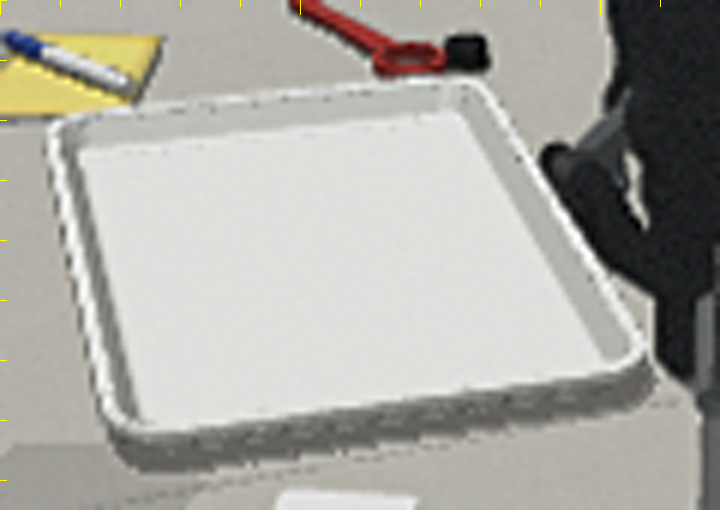

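Tray centre is about (0.548, 0.326): the scene rim corners give sides of 0.27–0.28 × 0.43–0.44 m, close to the given size. I'll carry there in gentle stages, each starting and ending at rest.

```bash
python3 -m pendant '[[[0.019,0.0055,0],[0,0,0]],[[0.038,0.011,0],[0,0,0]],[[0.058,0.0166,0],[0,0,0]],[[0.077,0.022,0],[0,0,0]],[[0.096,0.0277,0],[0,0,0]],[[0.096,0.0277,0],[0,0,0]],[[0.096,0.0277,0],[0,0,0]],[[0.096,0.0277,0],[0,0,0]],[[0.096,0.0277,0],[0,0,0]],[[0.096,0.0277,0],[0,0,0]],[[0.096,0.0277,0],[0,0,0]],[[0.096,0.0277,0],[0,0,0]],[[0.096,0.0277,0],[0,0,0]],[[0.096,0.0277,0],[0,0,0]],[[0.096,0.0277,0],[0,0,0]],[[0.077,0.022,0],[0,0,0]],[[0.058,0.0166,0],[0,0,0]],[[0.038,0.011,0],[0,0,0]],[[0.019,0.0055,0],[0,0,0]],[[0,0,0],[0,0,0]]]'
python3 - <<'E'
from h import *
d=cam('wrist');cv2.imwrite('pics/w15.png',d['image'][:,:,::-1])
print(env.observe()['q'])
E
```

```text
time_s: 24.48
position: [0.5345, -0.1603, 0.278]
tool_rot: [[-0.249, 0.969, -0.0], [0.969, 0.249, -0.0], [-0.0, -0.0, -1.0]]
ft_force: [0.2, 0.2, -7.2]
grip_width: 0.0145
[-2.88553968e+01  2.16073694e+01  7.00245049e+01 -5.86734701e-03
  8.83655960e+01 -4.32673060e+01]
```

View pics/w15.png

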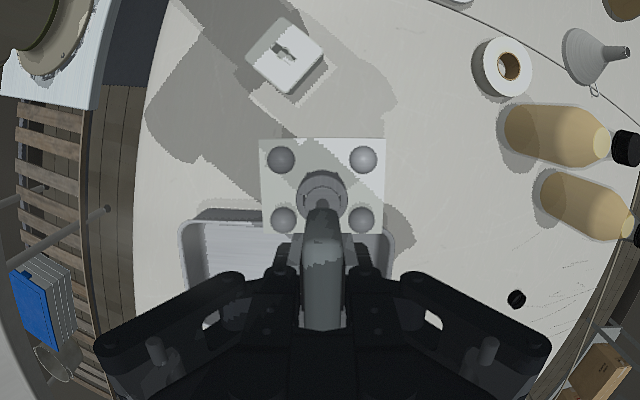

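All four balls are seated, the rack is steady, and the path ahead is clear.

```bash
python3 -m pendant '[[[0.019,0.0055,0],[0,0,0]],[[0.038,0.011,0],[0,0,0]],[[0.058,0.0166,0],[0,0,0]],[[0.077,0.022,0],[0,0,0]],[[0.096,0.0277,0],[0,0,0]],[[0.096,0.0277,0],[0,0,0]],[[0.096,0.0277,0],[0,0,0]],[[0.096,0.0277,0],[0,0,0]],[[0.096,0.0277,0],[0,0,0]],[[0.096,0.0277,0],[0,0,0]],[[0.096,0.0277,0],[0,0,0]],[[0.096,0.0277,0],[0,0,0]],[[0.096,0.0277,0],[0,0,0]],[[0.096,0.0277,0],[0,0,0]],[[0.096,0.0277,0],[0,0,0]],[[0.077,0.022,0],[0,0,0]],[[0.058,0.0166,0],[0,0,0]],[[0.038,0.011,0],[0,0,0]],[[0.019,0.0055,0],[0,0,0]],[[0,0,0],[0,0,0]]]'
python3 -m pendant '[[[0.019,0.0055,0],[0,0,0]],[[0.038,0.011,0],[0,0,0]],[[0.058,0.0166,0],[0,0,0]],[[0.077,0.022,0],[0,0,0]],[[0.096,0.0277,0],[0,0,0]],[[0.096,0.0277,0],[0,0,0]],[[0.096,0.0277,0],[0,0,0]],[[0.096,0.0277,0],[0,0,0]],[[0.096,0.0277,0],[0,0,0]],[[0.096,0.0277,0],[0,0,0]],[[0.096,0.0277,0],[0,0,0]],[[0.096,0.0277,0],[0,0,0]],[[0.096,0.0277,0],[0,0,0]],[[0.096,0.0277,0],[0,0,0]],[[0.096,0.0277,0],[0,0,0]],[[0.077,0.022,0],[0,0,0]],[[0.058,0.0166,0],[0,0,0]],[[0.038,0.011,0],[0,0,0]],[[0.019,0.0055,0],[0,0,0]],[[0,0,0],[0,0,0]]]'
python3 -m pendant '[[[0.019,0.0055,0],[0,0,0]],[[0.038,0.011,0],[0,0,0]],[[0.058,0.0166,0],[0,0,0]],[[0.077,0.022,0],[0,0,0]],[[0.096,0.0277,0],[0,0,0]],[[0.096,0.0277,0],[0,0,0]],[[0.096,0.0277,0],[0,0,0]],[[0.096,0.0277,0],[0,0,0]],[[0.096,0.0277,0],[0,0,0]],[[0.096,0.0277,0],[0,0,0]],[[0.096,0.0277,0],[0,0,0]],[[0.096,0.0277,0],[0,0,0]],[[0.096,0.0277,0],[0,0,0]],[[0.096,0.0277,0],[0,0,0]],[[0.096,0.0277,0],[0,0,0]],[[0.077,0.022,0],[0,0,0]],[[0.058,0.0166,0],[0,0,0]],[[0.038,0.011,0],[0,0,0]],[[0.019,0.0055,0],[0,0,0]],[[0,0,0],[0,0,0]]]'
python3 - <<'E'
from h import *
d=cam('wrist');cv2.imwrite('pics/w16.png',d['image'][:,:,::-1])
d=cam('side');crop(d,180,120,160,120,5,'s16.png')
d=cam('scene');crop(d,150,150,200,160,4,'c16.png')
E
```

```text
time_s: 27.02
position: [0.5388, -0.0105, 0.278]
tool_rot: [[-0.249, 0.968, 0.0], [0.968, 0.249, -0.0], [-0.0, -0.0, -1.0]]
ft_force: [-0.1, -0.2, -7.3]
grip_width: 0.0146
time_s: 29.52
position: [0.5431, 0.1393, 0.278]
tool_rot: [[-0.249, 0.969, 0.0], [0.969, 0.249, -0.0], [-0.0, -0.0, -1.0]]
ft_force: [-0.2, -0.0, -6.8]
grip_width: 0.0146
time_s: 32.02
position: [0.5475, 0.2891, 0.278]
tool_rot: [[-0.249, 0.969, 0.0], [0.969, 0.249, -0.0], [-0.0, -0.0, -1.0]]
ft_force: [-0.1, 0.3, -7.1]
grip_width: 0.0147
```

View pics/w16.png

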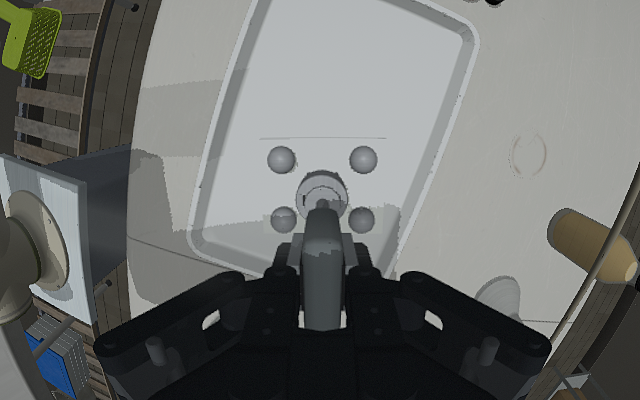

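View pics/s16.png

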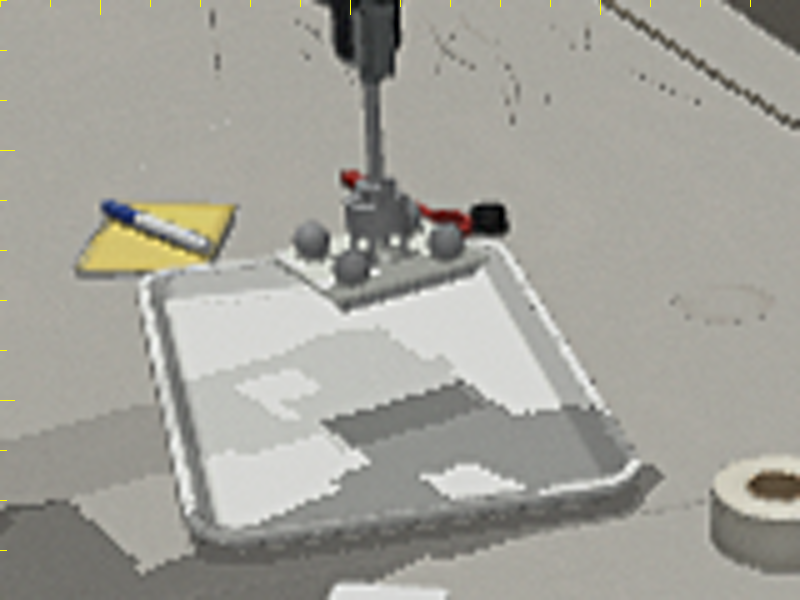

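View pics/c16.png

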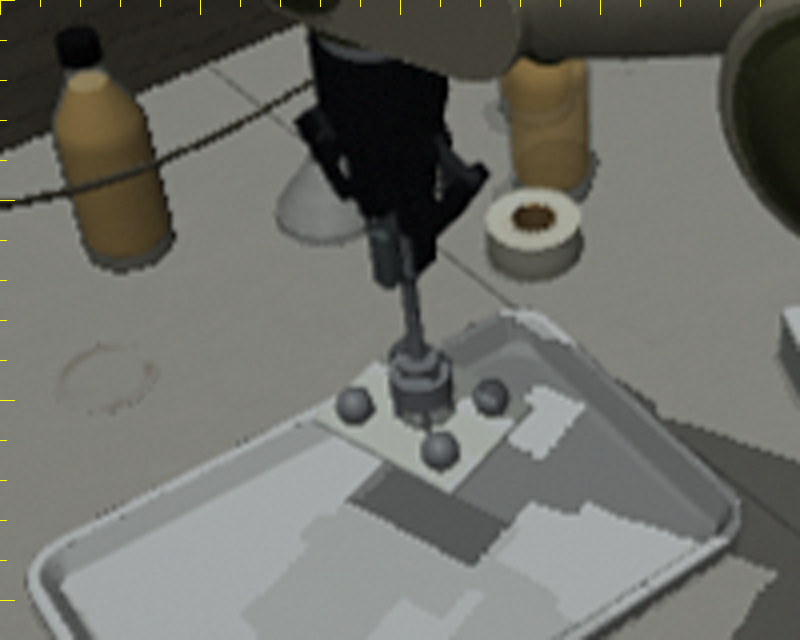

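```bash
python3 -m pendant '[[[0.02,0.005,0],[0,0,0]],[[0.04,0.01,0],[0,0,0]],[[0.06,0.015,0],[0,0,0]],[[0.06,0.015,0],[0,0,0]],[[0.06,0.015,0],[0,0,0]],[[0.06,0.015,0],[0,0,0]],[[0.04,0.01,0],[0,0,0]],[[0.02,0.005,0],[0,0,0]],[[0,0,0],[0,0,0]],[[0,0,0],[0,0,0]],[[0,0,0],[0,0,0]],[[0,0,0],[0,0,0]]]'
python3 - <<'E'
from h import *
np.set_printoptions(precision=3,suppress=True)
d=cam('wrist');cv2.imwrite('pics/w17.png',d['image'][:,:,::-1])
o=env.observe();p=o['position'];R=o['tool_rot'];print(o['time_s'],p,o['grip_width'])
B=pix2z(d,[(282,160),(363,160),(284,220),(362,220)],p[2]-.136-.032+.025);print(B,B.mean(0));print(np.linalg.norm(B[0]-B[1]),np.linalg.norm(B[0]-B[2]))
c=cam('scene');crop(c,150,150,200,160,4,'c17.png')
q=cam('wrist');crop(q,240,120,160,120,5,'w17a.png')
E
```

```text
time_s: 33.67
position: [0.5472, 0.3262, 0.2781]
tool_rot: [[-0.249, 0.969, 0.0], [0.969, 0.249, 0.0], [-0.0, 0.0, -1.0]]
ft_force: [0.2, -0.3, -6.4]
grip_width: 0.0151
33.725 [0.547 0.326 0.278] 0.015091093097190379
[[0.507 0.342 0.135]
 [0.576 0.36  0.135]
 [0.521 0.288 0.135]
 [0.59  0.306 0.135]] [0.548 0.324 0.135]
0.07098564378552795 0.05576148013957319
```

View pics/w17.png

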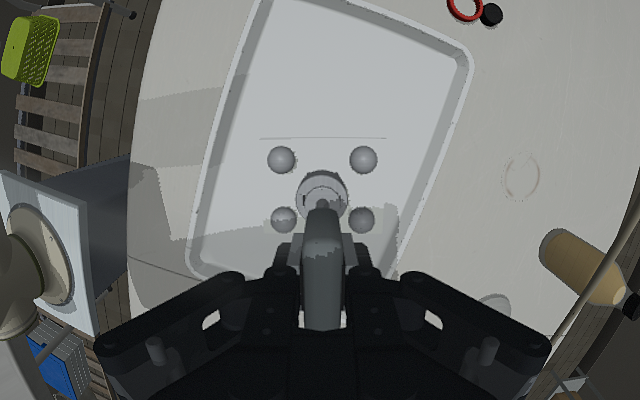

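View pics/w17a.png

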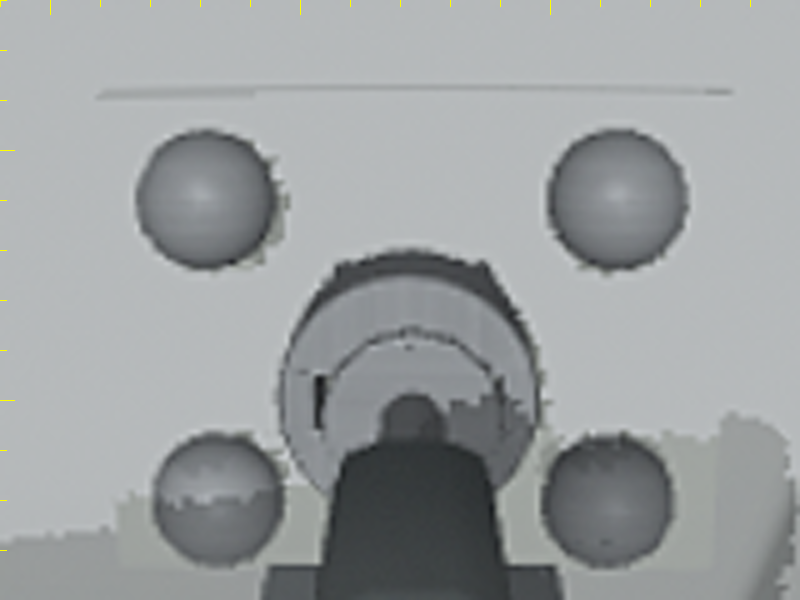

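View pics/c17.png

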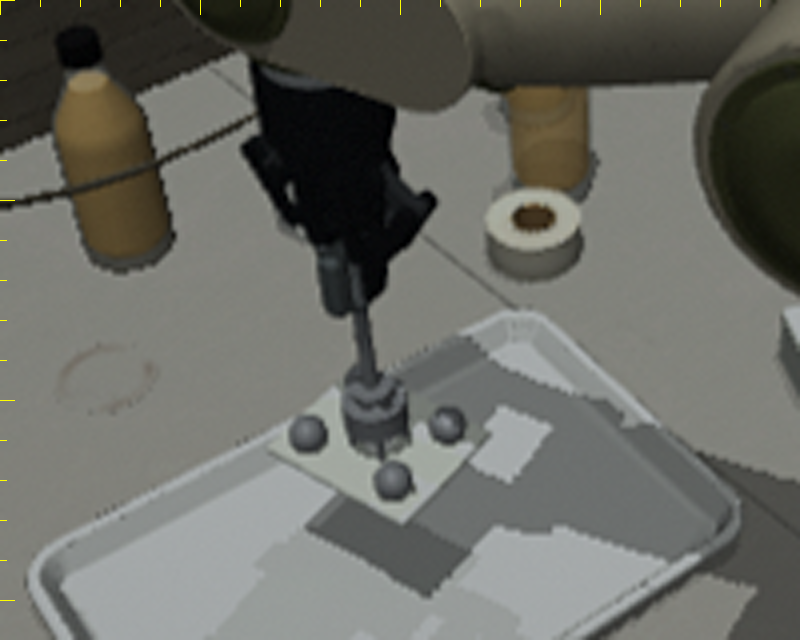

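The balls measure 71 × 56 mm apart (72 × 56 nominal). The rack centre is about (0.548, 0.324), its underside at z ≈ 0.11, and it is still. Handing in.

Run:
```python
from rig import env
o=env.observe();print(abs(o['qvel']).max(),o['ft_force'],o['time_s'])
print(env.close_job())
```

```text
0.11661125515512943 [-0.16084019 -0.11583378 -7.19639481] 33.825
the job is handed in; nothing more can be done
None
```

The job is handed in at 33.8 s, with the rack hanging on its key over the tray. The hand-in reports no verdict, so this rests on my own checks.

**What I did:** I gripped the key by its grey grip and pulled it straight up out of the block. I lined it up over the keyhole with the wrist camera and lowered it until the collar touched the boss (contact at TCP z 0.1655, as calculated). After a turn of about 89.5° I lifted slowly and carried the rack to the tray at about 8 cm/s.

**Last checks:**
- **Hold:** the wrist reads about 7 N, which matches the rack, balls and key. The grip is steady at 15 mm.
- **Rack:** it looks level in the camera views. The underside is at about z 0.11, worked out from the tool height, which is roughly 11 cm above the tray floor. The arm was nearly still, at most 0.12°/s.
- **Balls:** all four are in their seats, measured 71 × 56 mm apart against 72 × 56 nominal.
- **Position:** the rack centre measures about (0.548, 0.324). I put the tray centre at about (0.548, 0.326).
- **Surroundings:** I saw no sign that the tray, basin, bottles or label roll moved, but I did not measure their final positions.

**One disagreement:** the side camera put the tray centre about 3.5 cm lower in y than the scene camera. Its corner points did not match the tray's real size, so I relied on the scene camera. Either estimate leaves the rack within the 60 mm limit.

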